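# Load the bisque carrier, hang it on the hook and close the tray

### The job

Stand every bud vase from the slide-out tray upright in a carrier pocket of its own while the carrier stands on the bench. When all are in, hang the loaded carrier by its wire handle on the hook, without tipping it over, and let it come to rest hanging free. Finish with the empty tray pushed fully home along its rails, and leave the tea bowl, sake cup and dish where they are.

Things in the scene. Friction and masses are not known exactly. Their poses are not given: they have to be found in the camera images.
- vase1: bisque (pale pinkish unglazed clay) bud vase, one of up to four alike, 100 mm tall: thick heavy foot, straight-sided body 48 mm across up to 30 mm height (foot edge bevelled to 43), shoulder drawing in to a straight round neck 22 mm across from 56 to 100 mm height, 50 g, weight mostly in the foot; origin: centre of its underside, z up along the vase; starts upright on the tray floor
- vase2: bisque (pale pinkish unglazed clay) bud vase, one of up to four alike, 100 mm tall: thick heavy foot, straight-sided body 48 mm across up to 30 mm height (foot edge bevelled to 43), shoulder drawing in to a straight round neck 22 mm across from 56 to 100 mm height, 50 g, weight mostly in the foot; origin: centre of its underside, z up along the vase; starts upright on the tray floor
- vase3: bisque (pale pinkish unglazed clay) bud vase, one of up to four alike, 100 mm tall: thick heavy foot, straight-sided body 48 mm across up to 30 mm height (foot edge bevelled to 43), shoulder drawing in to a straight round neck 22 mm across from 56 to 100 mm height, 50 g, weight mostly in the foot; origin: centre of its underside, z up along the vase; starts upright on the tray floor
- vase4: bisque (pale pinkish unglazed clay) bud vase, one of up to four alike, 100 mm tall: thick heavy foot, straight-sided body 48 mm across up to 30 mm height (foot edge bevelled to 43), shoulder drawing in to a straight round neck 22 mm across from 56 to 100 mm height, 50 g, weight mostly in the foot; origin: centre of its underside, z up along the vase; starts upright on the tray floor
- carrier: loose plywood box, 154 (its x) by 126 mm (its y), walls 42 high, 0.4 kg; origin: centre of underside. Four pockets 53 x 53 mm inside, floor 6 thick, two on either side of a 32 mm wide empty channel (not a pocket) under the handle. Rigid 8 mm wire handle in its y-z plane: uprights at y +-61 to 106 height, sloping up to a peak at the centre, on it a wooden grip block 22 x 22, from 124 to 156 height
- carrier_grip (a point): point on the carrier's grip block, 146 mm above the carrier's underside, for the TCP (fingertips then stay above the wire); axes as the carrier's
- carrier_eye (a point): underside of the peak of the wire handle, 118 mm above the carrier's underside: the point that comes to rest on the hook; below it the handle is open, its wires reach 114 mm apart
- pocket1 (a point): centre of the floor of one carrier pocket (at x = +-46.5, y = +-32.5 mm of the carrier, 6 mm above its underside); axes as the carrier's
- pocket2 (a point): centre of the floor of one carrier pocket (at x = +-46.5, y = +-32.5 mm of the carrier, 6 mm above its underside); axes as the carrier's
- pocket3 (a point): centre of the floor of one carrier pocket (at x = +-46.5, y = +-32.5 mm of the carrier, 6 mm above its underside); axes as the carrier's
- pocket4 (a point): centre of the floor of one carrier pocket (at x = +-46.5, y = +-32.5 mm of the carrier, 6 mm above its underside); axes as the carrier's
- hook: fixed steel stand: base plate 120 x 120 x 12 mm, post 18 thick to 202 height, near its top an 8 mm rod arm going out along its own -x: sloping down to 75 out from the post, level (top at 178 height) from 75 to 130 out, then turned up to a tip, top at 194, 138 out. Origin: centre of the plate's underside, under the post, z up; turned by up to 0.25 rad
- hook_seat (a point): top of the level part of the hook's arm, 105 mm out from the post axis, 178 mm above the bench: where the carrier's handle should hang; axes as the stand's (-x points along the arm to the tip)
- hook_tip (a point): top of the upturned tip of the hook
- tray (a joint): slide of the wooden tray on its two metal rails: 0 m is fully home (against the stop, away from the robot, +x), grows to 0.11 m as it comes out towards the robot (-x)
- tray_pull (a point): top centre of the dark wooden pull block on the tray's front wall (block 14 mm in x, 60 mm in y, standing 26 mm above the 30 mm high wall; its top is 74 mm above the bench); it moves with the tray
- tray_floor (a point): centre of the tray's inner floor, 26 mm above the bench; tray 220 mm (x) by 260 mm (y) outside, walls 8 mm thick standing 22 mm above the floor; it moves with the tray
- bowl: brown tea bowl, 116 mm across, 68 high; not part of the job; origin at the centre of its underside
- cup: pale porcelain sake cup, 54 mm across, 45 high; not part of the job; origin at the centre of its underside
- dish: small celadon dish, 100 mm across, 18 high; not part of the job; origin at the centre of its underside
Not all that is in view belongs to the job. What is shaped like the vase4 but black or red is not meant.

How it is judged (in metres and radians):
On the way, in this order (a step that is already met when the one before it is completed fails the run):
1. every vase stands in a pocket of the carrier, with the carrier on the bench (z of vase1 in the frame of carrier between -0.002 and 0.014 m and x of vase1 in the frame of carrier between -0.07 and 0.07 m and y of vase1 in the frame of carrier between -0.06 and 0.06 m and angle between each of vase1, vase2, vase3, vase4's own z axis and vertical below 0.45 rad and z of vase2 in the frame of carrier between -0.002 and 0.014 m and x of vase2 in the frame of carrier between -0.07 and 0.07 m and y of vase2 in the frame of carrier between -0.06 and 0.06 m and z of vase3 in the frame of carrier between -0.002 and 0.014 m and x of vase3 in the frame of carrier between -0.07 and 0.07 m and y of vase3 in the frame of carrier between -0.06 and 0.06 m and z of vase4 in the frame of carrier between -0.002 and 0.014 m and x of vase4 in the frame of carrier between -0.07 and 0.07 m and y of vase4 in the frame of carrier between -0.06 and 0.06 m and height (world z) of carrier below 0.01 m), for 0.2 s.
2. the loaded carrier hangs by its handle on the hook (z of vase1 in the frame of carrier between -0.002 and 0.014 m and x of vase1 in the frame of carrier between -0.07 and 0.07 m and y of vase1 in the frame of carrier between -0.06 and 0.06 m and angle between each of vase1, vase2, vase3, vase4's own z axis and vertical below 0.45 rad and z of vase2 in the frame of carrier between -0.002 and 0.014 m and x of vase2 in the frame of carrier between -0.07 and 0.07 m and y of vase2 in the frame of carrier between -0.06 and 0.06 m and z of vase3 in the frame of carrier between -0.002 and 0.014 m and x of vase3 in the frame of carrier between -0.07 and 0.07 m and y of vase3 in the frame of carrier between -0.06 and 0.06 m and z of vase4 in the frame of carrier between -0.002 and 0.014 m and x of vase4 in the frame of carrier between -0.07 and 0.07 m and y of vase4 in the frame of carrier between -0.06 and 0.06 m and x of carrier_eye in the frame of hook between -0.142 and -0.04 m and y of carrier_eye in the frame of hook between -0.015 and 0.015 m and z of carrier_eye in the frame of hook between 0.168 and 0.196 m and contact force between carrier and hook above 2 N and height (world z) of carrier above 0.04 m and angle between carrier's own z axis and vertical below 0.35 rad), for 0.2 s.
At the end, for the whole second after the job is handed in: Each vase stands in a pocket (within 8 mm of its floor, tilt < 0.45 rad); the carrier hangs on the hook arm by its handle's peak (within 15 mm of the arm's line), over 40 mm off the bench, tilt < 0.35 rad, at rest (< 0.08 m/s, 0.8 rad/s); the tray is home within 8 mm (all of step 2 and linear speed of carrier below 0.08 m/s and angular speed of carrier below 0.8 rad/s and value of joint tray below 0.008 m); the robot touches nothing.
It fails at once if the bowl is moved more than 30 mm (distance of bowl from where it was at the start of the episode above 0.03 m).
It fails at once if the cup is moved more than 30 mm (distance of cup from where it was at the start of the episode above 0.03 m).
It fails at once if the dish is moved more than 30 mm (distance of dish from where it was at the start of the episode above 0.03 m).
It fails at once if the carrier is tipped over (more than 0.8 rad) (angle between carrier's own z axis and vertical above 0.8 rad).
Of vase1, vase2, vase3, vase4 only 3 to 4 are there at a start; the rules pass over those that are not, and their reading is None.
At some moment in a run one of vase1, vase2, vase3, vase4 may be knocked a few centimetres aside while the robot is not near it.
It also fails if it takes over 192 s, if anything falls off the work surface, if the arm or the gripper's body presses on something with over 40 N, if the wrist force passes 120 N, or if a joint passes its speed limit or range.

### The arm

A 6-joint arm with a two-finger parallel gripper is mounted at the origin on the work surface. World frame = base frame: x ahead of the robot, y to its left, z up, the work surface at z = 0. Lengths are in mm, angles in rad, forces in N, time in s.
With the tool pointing down it reaches from about 325 to 850 mm from the base axis. Payload 4.4 kg.
Tool frame: the origin (TCP) lies between the finger pads, 19 mm behind the fingertips; this is the grasp point; z points along the fingers, y is the direction in which the jaws open and shut (so a half turn about z gives the same grasp; the last joint's range is limited). The gripper opens to 94 mm and grips with 3 to 60 N. Pads are 16 mm wide; open, the fingers measure 119 mm over their backs; the gripper's body (75 mm by 177 mm) begins 78 mm behind the grasp point.
Start: joints at [-1.375, 0.207, 1.542, -0, 1.393, -0.15], TCP at [195.425, -540.774, 224.247] pointing down, gripper open.
Joint ranges: [-2.73, 2.73], [-0.86, 2.22], [0.23, 2.46], [-1.11, 4.25], [0.08, 2.63], [-2.82, 2.82]. Speed limits (rad/s): [2.79, 2.79, 3.14, 3.14, 3.14, 3.14].

### API

Orientations are given as [roll, pitch, yaw] about the fixed x, y, z axes, in that order (R = Rz(yaw) Ry(pitch) Rx(roll)).
In Python, from station import ctrl gives the robot as it stands.
- The arm moves only by the shell command python3 -m jog 'ROWS'. ROWS is text: rows parted by semicolons, each of 5 numbers parted by spaces: the finger opening in m, from 0 to 0.094, then the shift along the tool's x, y, z in m, then the turn about the tool's z in rad. A call has 1 to 20 rows; each row is the pose to reach, as a shift and turn from the pose commanded when the call began, along the tool's axes at that moment; what a row does not reach only later rows make up. A row lasts 1/12 s, in which the tool goes at most 41.7 mm and 7.16 degrees, less where a joint would pass 70% of its speed; a pose out of reach is approached as far as the arm can. A call with a gripper value outside its range is refused whole. The fingers move at their own pace and stop on an object; the grip force is fixed at half the most. Time passes only in rows, so rows that repeat a pose let the fingers close. It gives the time, the measured TCP pose, the force and the opening at its end, in the units of the state.
- ctrl.read_state(): the state, without advancing time (a new reading comes with each control period).
- ctrl.camera(name): name is "scene" or "top"; returns the picture (420x560x3 uint8, red, green, blue); there is no depth.
- ctrl.camera_params(name): a dict with "fx", "fy", "cx", "cy" (pixels), "rvec" (rotation vector, rad) and "tvec" (3), from world to camera coordinates, as OpenCV has them. Camera axes: x right, y down, z forward; pixel columns grow to the right and rows downward; lengths in mm; the calibration is good to about 2 mm. A picture is of the moment at which its call begins. camera_params takes no time and is no camera call.
- ctrl.sign_off(): hands the job in, once; it reports no verdict.
Trained networks look in the newest picture that a camera, given by its name, has taken for a name from the list of things; names that differ only in an ending like _2 or _b are one class to them, and where a whole thing is asked for, a point or a joint stands for the part that bears it (a point fixed in the world has none). Each returns a list of dicts, best first, with "p" (0 to 1); they miss things now and then, are a little off and sometimes report something else, mostly with a low value. They report only what shows in the picture. A call takes as long as a camera call. They do not tell look-alikes from the thing itself.
- ctrl.look_for(camera, query): "position" ([column, row] as shares, 0 to 1, of the picture: columns of its width, rows of its height, amid what is visible of it).
- ctrl.trace(camera, query): "mask" (420x560 bool, what is visible of it) and "position" ([column, row] as shares, 0 to 1, of the picture: columns of its width, rows of its height, amid what is visible of it).
The state is a dict: "t": time; "joints": joint angles; "qd": joint speeds; "effort": joint torques, N m; "position": TCP position; "eef_rot": TCP orientation; "wrist_force": force on the tool from outside, world axes, zero at the start; "moment": the same for the moment, N m; "gripper_width": finger opening in mm.
Only numpy, scipy, OpenCV 4.12 (cv2) and the standard library are available. Lean on these libraries where they do the work, as an engineer would, in place of code of your own. Each camera call takes 0.05 s, during which the arm holds its last target.

## Working session

There is one attempt and no reset: what is moved stays moved. The work goes in short steps, Python scripts to look and compute and a shell command to move; the robot and the scene stay as the last step left them, time stands still between calls to the robot, and variables do not carry over. Pictures are saved under pics/ and viewed, and the job is handed in when it is done.

```bash
ls; mkdir -p pics; python3 - <<'E'
from station import ctrl
import cv2
print(ctrl.read_state())
for n in ("scene","top"):
    im=ctrl.camera(n); cv2.imwrite(f"pics/{n}0.png",im[:,:,::-1]); print(ctrl.camera_params(n))
E
```

```text
pics
{'t': 0.0, 'joints': array([-1.37452812e+00,  2.07407224e-01,  1.54291824e+00,  1.96874493e-05,
        1.39347954e+00, -1.50540678e-01]), 'qd': array([-0.00135524,  0.00170315, -0.0024956 ,  0.00082489,  0.00019452,
       -0.0018626 ]), 'effort': array([ 1.58054296e-03, -3.70872509e+01, -2.81416136e+01,  6.98918081e-02,
        3.61484382e-02, -1.64553471e-04]), 'position': array([ 195.26800285, -540.03651949,  223.1149469 ]), 'eef_rot': array([-3.13940823e+00, -3.50943304e-04,  3.46805011e-01]), 'wrist_force': array([-0.20394258,  0.46216895, -0.2491801 ]), 'moment': array([0.03444679, 0.01217503, 0.00326692]), 'gripper_width': 93.79892305526765}
{'fx': 516.4670214041995, 'fy': 516.4670214041995, 'cx': 275.8095107286993, 'cy': 217.3181952419834, 'rvec': array([ 0.75983266,  2.61102724, -1.04413533]), 'tvec': array([ 493.36053543,  -94.02880745, 1705.95059718])}
{'fx': 384.3763883479591, 'fy': 384.3763883479591, 'cx': 277.9471968530947, 'cy': 208.25193905416802, 'rvec': array([ 2.11313709, -2.14563273,  0.16717551]), 'tvec': array([-54.43045223, 578.06552313, 938.76710314])}
```

View pics/scene0.png

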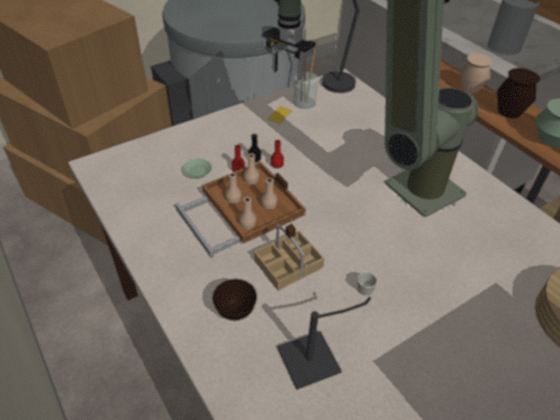

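View pics/top0.png

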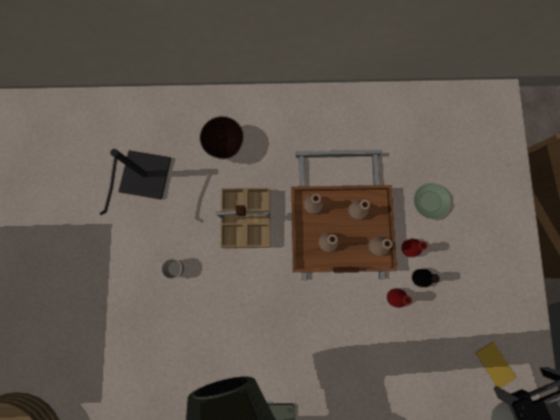

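The top picture shows four bisque vases in the tray, at about (315,203), (360,208), (330,241) and (380,246). The look-alikes stand outside it on the right: red (413,247), black (424,278) and red (399,298). The carrier is at (246,217), the hook plate at (146,174), the cup at (173,269) and the bowl at (222,137).

```bash
cat > h.py <<'E'
from station import ctrl
import numpy as np, cv2
def P(n):
    p=ctrl.camera_params(n); K=np.array([[p['fx'],0,p['cx']],[0,p['fy'],p['cy']],[0,0,1.]])
    R=cv2.Rodrigues(np.array(p['rvec']))[0]; return K,R,np.array(p['tvec'],float)
def bp(n,uv,z):
    K,R,t=P(n); d=R.T@np.linalg.inv(K)@np.array([uv[0],uv[1],1.]); c=-R.T@t
    return c+d*(z-c[2])/d[2]
def pj(n,X):
    K,R,t=P(n); q=K@(R@np.array(X,float)+t); return q[:2]/q[2]
def crop(n,name,x0,y0,x1,y1,s):
    im=ctrl.camera(n); c=cv2.resize(im[y0:y1,x0:x1],None,fx=s,fy=s,interpolation=cv2.INTER_CUBIC)
    cv2.imwrite('pics/'+name,c[:,:,::-1]); return im
def tri(u1,u2):
    A=[];b=[]
    for n,u in (('top',u1),('scene',u2)):
        K,R,t=P(n); M=K@np.c_[R,t]
        for i in (0,1): A.append(u[i]*M[2]-M[i])
    A=np.array(A); return np.linalg.lstsq(A[:,:3],-A[:,3],rcond=None)[0]
E
python3 - <<'E'
from h import *
for n in('top','scene'):
    K,R,t=P(n); print(n,-R.T@t)
crop('top','c1.png',200,110,450,310,3.2)
crop('top','c2.png',90,130,280,290,4)
crop('scene','c3.png',170,120,390,390,2.2)
for q in('vase1','carrier','hook','carrier_grip','hook_tip','hook_seat','tray_pull','bowl','cup','dish'):
  for n in('top','scene'):
    print(q,n,[(round(d['p'],2),round(d['position'][0]*560,1),round(d['position'][1]*420,1)) for d in ctrl.look_for(n,q)][:8])
E
```

```text
top [ 412.97937411  -72.24552232 1021.09486247]
scene [1111.53119967  770.85574126 1154.46667033]
vase1 top [(0.93, 421.4, 276.0), (0.75, 360.2, 205.7), (0.65, 309.2, 205.3), (0.63, 408.2, 247.4), (0.63, 399.5, 298.7), (0.6, 377.4, 245.3), (0.57, 327.4, 241.0)]
vase1 scene [(0.81, 245.9, 214.1), (0.71, 271.8, 156.8), (0.68, 268.1, 196.8), (0.63, 237.4, 161.4), (0.59, 250.1, 173.4), (0.56, 254.2, 148.2), (0.53, 232.2, 192.2)]
carrier top [(0.73, 245.7, 217.9)]
carrier scene [(0.66, 291.0, 256.8)]
hook top [(0.93, 141.0, 171.4)]
hook scene [(0.94, 307.5, 355.8), (0.56, 286.1, 258.0)]
carrier_grip top [(0.75, 242.9, 218.5)]
carrier_grip scene [(0.66, 289.8, 258.6)]
hook_tip top [(0.75, 142.6, 176.1), (0.25, 241.5, 216.3)]
hook_tip scene [(0.84, 310.5, 354.4)]
hook_seat top [(0.87, 140.9, 173.0), (0.19, 246.2, 216.4)]
hook_seat scene [(0.92, 310.3, 355.3)]
tray_pull top [(0.66, 340.6, 229.6)]
tray_pull scene [(0.88, 256.4, 204.9)]
bowl top [(0.89, 223.0, 138.2), (0.61, 139.7, 175.2), (0.36, 245.0, 217.1)]
bowl scene [(0.86, 237.3, 299.8)]
cup top [(0.6, 171.3, 271.7), (0.46, 376.5, 245.7), (0.41, 311.3, 206.0)]
cup scene [(0.84, 363.1, 281.4)]
dish top [(0.85, 431.6, 201.1)]
dish scene [(0.61, 197.2, 166.8), (0.16, 244.6, 213.4)]
```

View pics/c1.png

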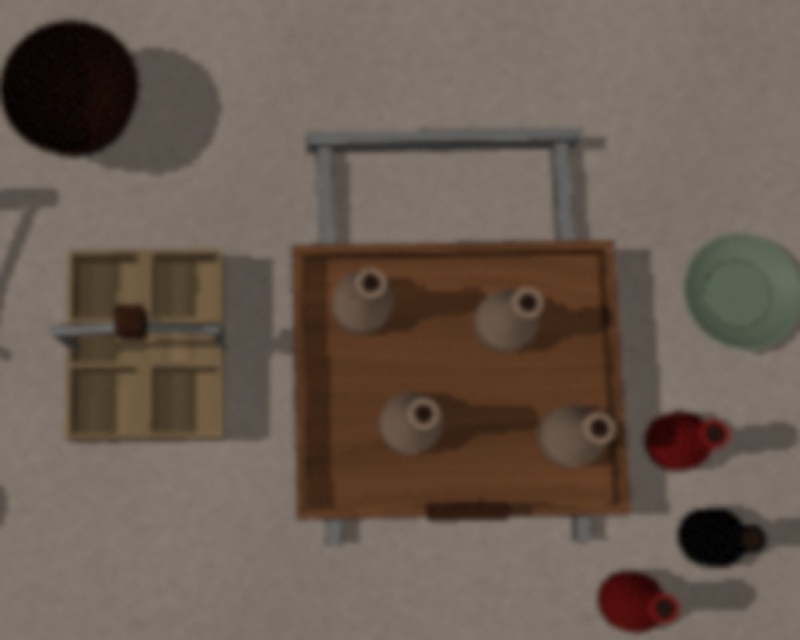

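View pics/c2.png

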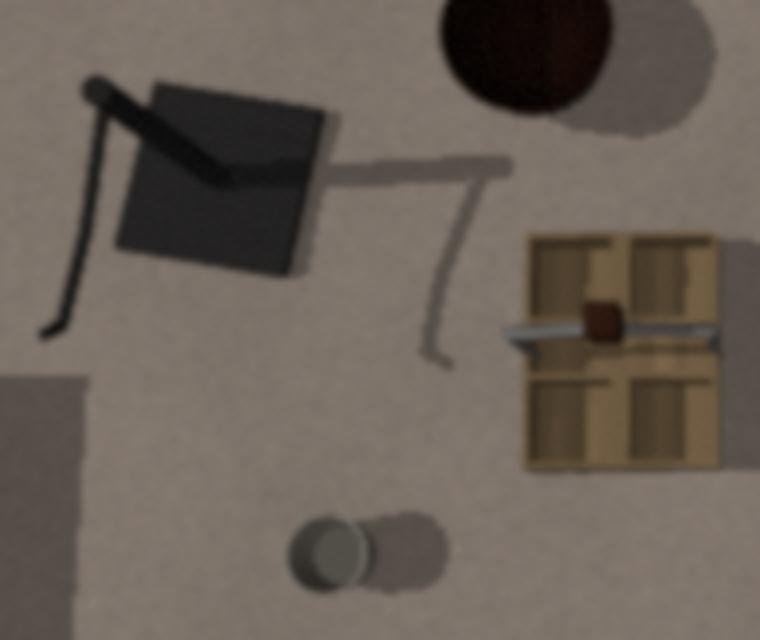

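View pics/c3.png

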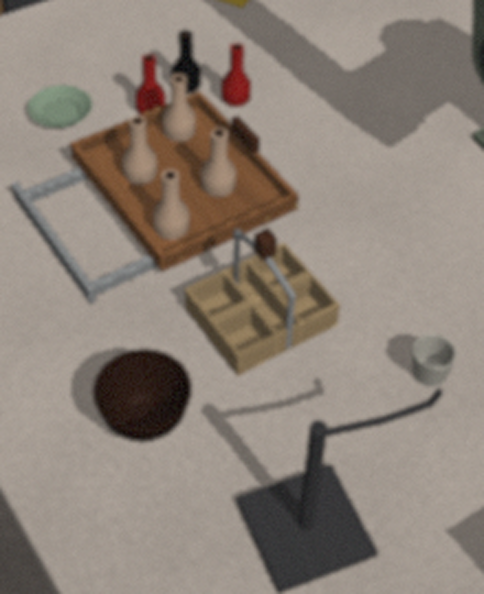

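```bash
python3 - <<'E'
from h import *
c1=lambda u:((u[0]+.5)/3.2-.5+200,(u[1]+.5)/3.2-.5+110)
c2=lambda u:((u[0]+.5)/4-.5+90,(u[1]+.5)/4-.5+130)
c3=lambda u:((u[0]+.5)/2.2-.5+170,(u[1]+.5)/2.2-.5+120)
r=lambda v:np.round(v,1)
for a,b in zip([(371,283),(527,302),(424,413),(598,429)],[(170,175),(139,122),(218,133),(178,78)]):
    print('vase rim z126',r(bp('top',c1(a),126)),'scene',r(bp('scene',c3(b),126)))
C=[bp('top',c2(u),42) for u in [(527,234),(719,234),(718,470),(524,470)]]
for c in C: print('car',r(c))
print('centre',r(np.mean(C,0)), 'sides',[r(np.linalg.norm(C[i]-C[i-1])) for i in range(4)], 'yaw',np.arctan2(*( (C[0]+C[1]-C[2]-C[3])[[1,0]])), np.arctan2(*( (C[0]+C[3]-C[1]-C[2])[[1,0]]))-np.pi/2)
S=[bp('scene',c3(u),42) for u in [(187,290),(284,243),(338,309),(240,362)]]
for c in S: print('car scene',r(c)); 
print(r(np.mean(S,0)))
print('grip top156',r(bp('top',c2((604,316)),156)))
H=[bp('top',c2(u),12) for u in [(155,82),(326,110),(289,276),(116,247)]]
for c in H: print('hook',r(c))
print('centre',r(np.mean(H,0)),[r(np.linalg.norm(H[i]-H[i-1])) for i in range(4)])
print('post',r(bp('top',c2((97,90)),202)),'tip',r(bp('top',c2((46,332)),192)),'tip scene',r(bp('scene',c3((437,392)),192)),'post scene',r(bp('scene',c3((317,427)),202)))
print('arm z176',r(bp('top',c2((66,322)),176)),r(bp('top',c2((82,240)),176)))
print('cup',r(bp('top',c2((340,553)),0)),'pull',r(bp('top',c1((467,510)),74)))
print([r(bp('top',c1(u),48)) for u in [(293,245),(612,242),(628,513),(299,517)]])
E
```

```text
vase rim z126 [ 587.  -153.5  126. ] scene [ 589.  -153.8  126. ]
vase rim z126 [ 570.8 -268.   126. ] scene [ 572.  -265.1  126. ]
vase rim z126 [ 490.1 -189.1  126. ] scene [ 492.4 -189.7  126. ]
vase rim z126 [ 476.6 -314.4  126. ] scene [ 478.5 -317.9  126. ]
car [633.9  83.7  42. ]
car [631.8 -41.6  42. ]
car [478.4 -39.3  42. ]
car [480.3  84.1  42. ]
centre [556.1  21.7  42. ] sides [np.float64(153.6), np.float64(125.4), np.float64(153.4), np.float64(123.4)] yaw -0.008465415496437412 -0.015977425717748517
car scene [635.4 -36.5  42. ]
car scene [483.8 -38.   42. ]
car scene [490.2  91.   42. ]
car scene [640.   94.4  42. ]
[562.4  27.7  42. ]
grip top156 [559.5  21.  156. ]
hook [751.7 345.3  12. ]
hook [729.7 227.   12. ]
hook [614.5 248.2  12. ]
hook [636.4 365.9  12. ]
centre [683.1 296.6  12. ] [np.float64(117.2), np.float64(120.4), np.float64(117.1), np.float64(119.7)]
post [683.9 298.9 202. ] tip [549.5 323.7 192. ] tip scene [553.  324.9 192. ] post scene [686.7 298.5 202. ]
arm z176 [557.6 320.5 176. ] [604.4 314.2 176. ]
cup [430.5 211.6   0. ] pull [ 420.4 -225.7   74. ]
[array([634.5, -98.5,  48. ]), array([ 632.6, -356. ,   48. ]), array([ 416.5, -354.8,   48. ]), array([417.1, -98.8,  48. ])]
```

```bash
cat >> h.py <<'E'
def carpts(x,y,yaw,z0=0):
    c,s=np.cos(yaw),np.sin(yaw)
    f=lambda p:[x+c*p[0]-s*p[1],y+s*p[0]+c*p[1],z0+p[2]]
    L=[]
    box=lambda a,b,c_,d,z:[[f((a,c_,z)),f((b,c_,z))] for _ in [0]]+[[f((b,c_,z)),f((b,d,z))],[f((b,d,z)),f((a,d,z))],[f((a,d,z)),f((a,c_,z))]]
    L+=box(-77,77,-63,63,42)+box(-77,77,-63,63,0)
    for px in(-46.5,46.5):
        for py in(-32.5,32.5): L+=box(px-26.5,px+26.5,py-26.5,py+26.5,42)
    hp=[(0,-61,42),(0,-61,106),(0,0,122),(0,61,106),(0,61,42)]
    L+=[[f(hp[i]),f(hp[i+1])] for i in range(4)]
    L+=box(-11,11,-11,11,156)
    return L
def overlay(n,L,name,x0,y0,x1,y1,s,im=None):
    im=ctrl.camera(n) if im is None else im
    c=cv2.resize(im[y0:y1,x0:x1],None,fx=s,fy=s,interpolation=cv2.INTER_CUBIC)[:,:,::-1].copy()
    g=lambda X:tuple(int(round(v)) for v in ((pj(n,X)-[x0,y0]+.5)*s-.5))
    for a,b in L: cv2.line(c,g(a),g(b),(0,255,0),1,cv2.LINE_AA)
    cv2.imwrite('pics/'+name,c)
E
python3 - <<'E'
from h import *
L=carpts(557,22,-0.01)
overlay('top',L,'o1.png',205,175,285,260,7)
overlay('scene',L,'o2.png',240,210,340,300,7)
E
```

```text
(no output)
```

View pics/o1.png

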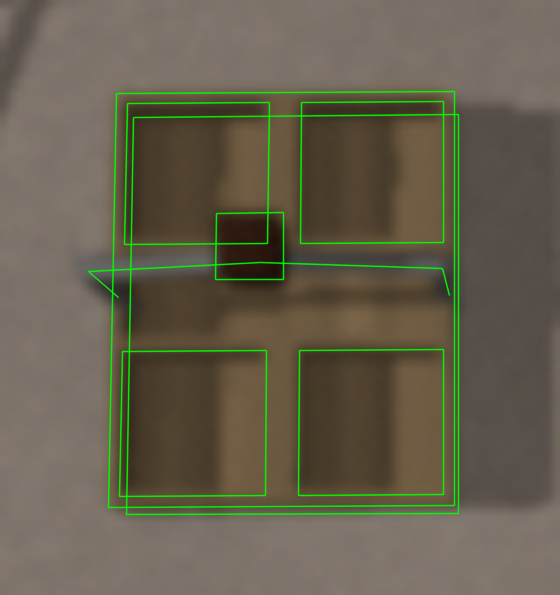

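View pics/o2.png

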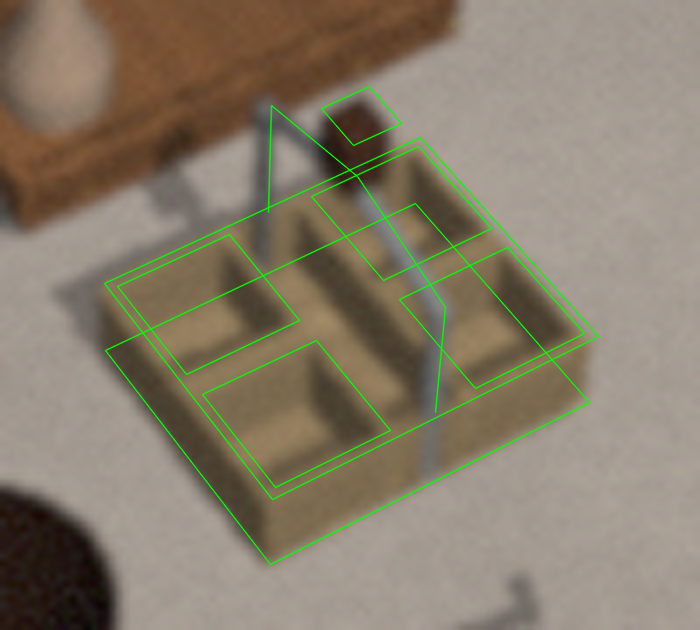

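```bash
python3 -m jog '0.06 0.342 -0.116 0 0.347;0.06 0.342 -0.116 0 0.347;0.06 0.342 -0.116 0 0.347;0.06 0.342 -0.116 0 0.347;0.06 0.342 -0.116 0 0.347;0.06 0.342 -0.116 0 0.347;0.06 0.342 -0.116 0 0.347;0.06 0.342 -0.116 0 0.347;0.06 0.342 -0.116 0 0.347;0.06 0.342 -0.116 0 0.347;0.06 0.342 -0.116 0 0.347;0.06 0.342 -0.116 0 0.347'
python3 - <<'E'
from h import *
crop('top','d1.png',330,170,450,310,5)
crop('scene','d2.png',190,100,310,240,5)
E
```

```text
t: 2.35
position: [477.3, -315.6, 224.1]
eef_rot: [3.141, 0.001, 0.0]
wrist_force: [-0.7, -0.2, -0.3]
gripper_width: 59.8
```

View pics/d1.png

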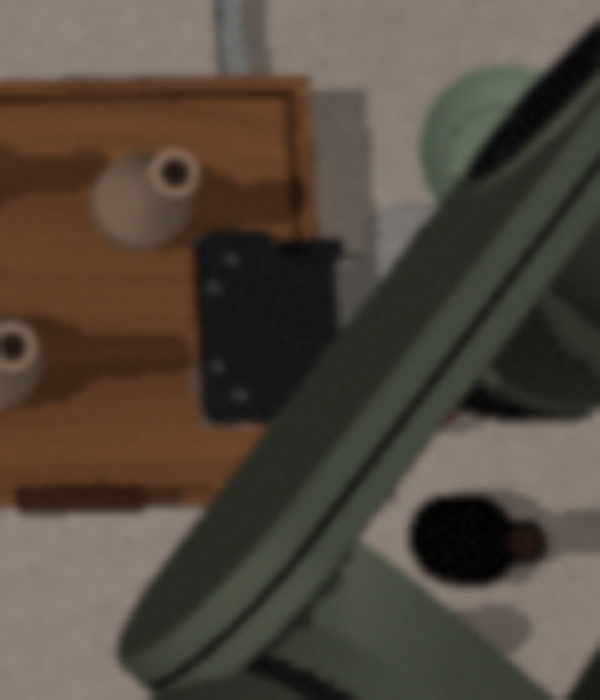

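View pics/d2.png

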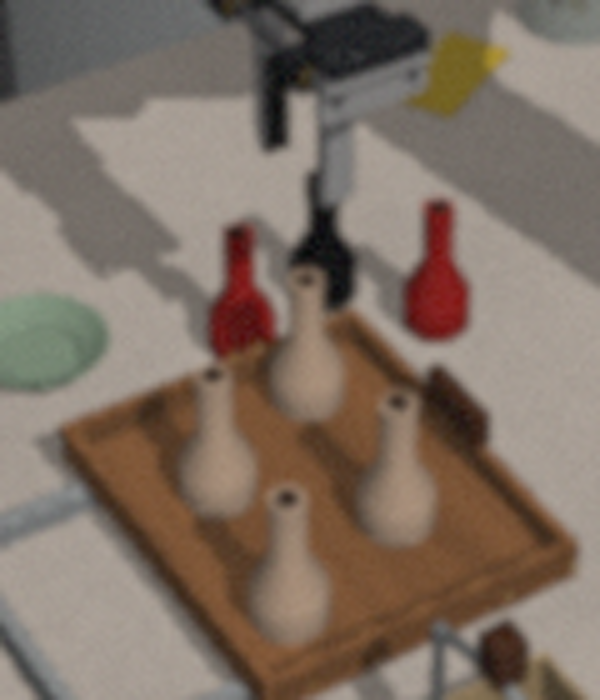

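```bash
python3 -m jog '0.06 0 0 0.04 0;0.06 0 0 0.075 0;0.06 0 0 0.1 0;0.06 0 0 0.112 0;0.06 0 0 0.112 0;0.06 0 0 0.112 0;0 0 0 0.112 0;0 0 0 0.112 0;0 0 0 0.112 0;0 0 0 0.112 0;0 0 0 0.112 0;0 0 0 0.112 0;0 0 0 0.112 0'
```

```text
t: 3.53
position: [477.9, -315.5, 112.6]
eef_rot: [3.141, -0.0, -0.0]
wrist_force: [-0.3, -0.5, 1.4]
gripper_width: 21.5
```

```bash
python3 -m jog '0 0 0 -0.02 0;0 0 0 -0.05 0;0 0 0 -0.08 0;0 0 0 -0.105 0;0 0 0 -0.12 0;0 0.002 -0.015 -0.125 0;0 0.005 -0.045 -0.125 0;0 0.008 -0.075 -0.125 0;0 0.011 -0.105 -0.125 0;0 0.014 -0.135 -0.125 0;0 0.018 -0.165 -0.125 0;0 0.021 -0.195 -0.125 0;0 0.024 -0.225 -0.125 0;0 0.027 -0.255 -0.125 0;0 0.03 -0.28 -0.125 0;0 0.032 -0.298 -0.125 0;0 0.0325 -0.3055 -0.125 0;0 0.0325 -0.3055 -0.125 0;0 0.0325 -0.3055 -0.125 0'
python3 - <<'E'
from h import *
crop('top','e1.png',200,160,300,260,6)
crop('scene','e2.png',230,190,350,310,5)
E
```

```text
t: 5.12
position: [509.6, -9.7, 236.5]
eef_rot: [3.141, 0.001, 0.001]
wrist_force: [-0.7, -0.8, -0.6]
gripper_width: 21.2
```

View pics/e1.png

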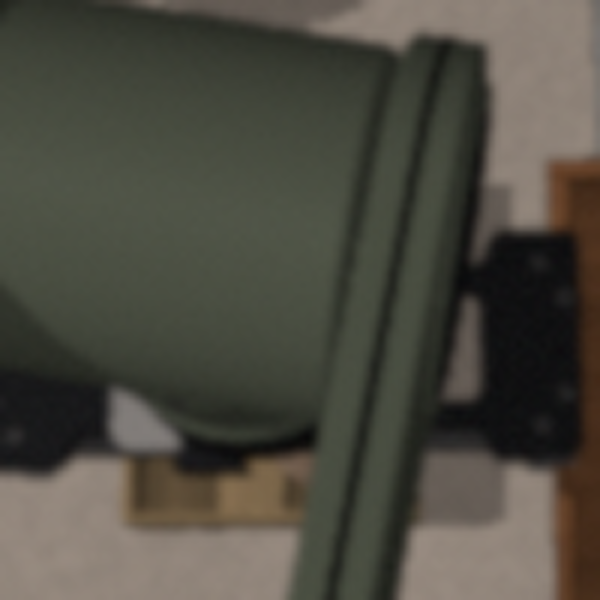

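View pics/e2.png

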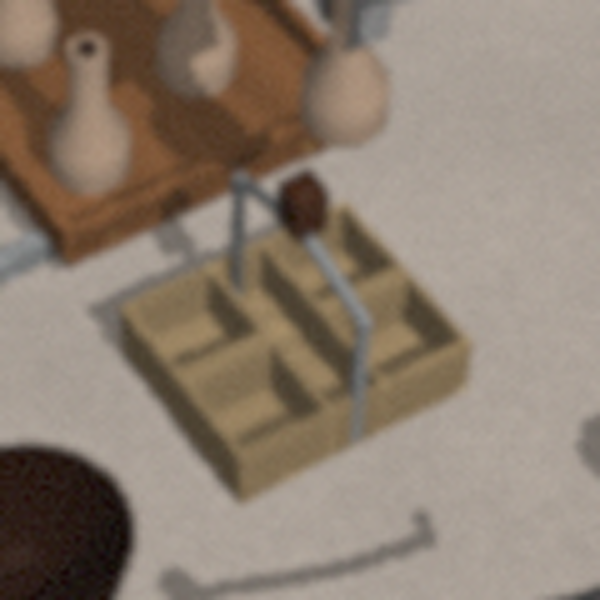

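```bash
cat >> h.py <<'E'
def sil(n,x,y,z,name,x0,y0,x1,y1,s,extra=[]):
    "overlay vase silhouette rings"
    L=list(extra)
    for h,r in((3,21.5),(5,24),(30,24),(56,11),(100,11)):
        a=np.linspace(0,2*np.pi,25); q=[[x+r*np.cos(t),y+r*np.sin(t),z+h] for t in a]
        L+=[[q[i],q[i+1]] for i in range(24)]
    overlay(n,L,name,x0,y0,x1,y1,s)
E
python3 - <<'E'
from h import *
s=ctrl.read_state(); p=s['position']; print(p)
sil('scene',p[0],p[1],p[2]-86.6,'f1.png',230,190,350,310,5,carpts(557,22,-0.01))
E
```

```text
[509.90070512 -10.72094798 236.86691429]
```

View pics/f1.png

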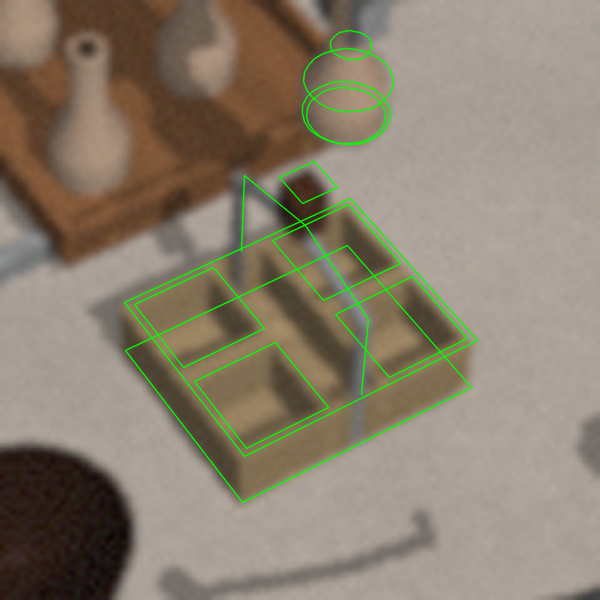

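```bash
python3 -m jog '0 0 0 0.025 0;0 0 0 0.05 0;0 0 0 0.075 0;0 0 0 0.09 0;0 0 0 0.1 0;0 0 0 0.107 0;0 0 0 0.114 0;0 0 0 0.12 0;0 0 0 0.125 0;0 0 0 0.125 0'
python3 - <<'E'
from h import *
crop('scene','g2.png',230,190,350,310,5)
E
```

```text
t: 6.1
position: [509.9, -10.0, 111.7]
eef_rot: [-3.141, 0.001, -0.0]
wrist_force: [-0.2, 1.2, 0.1]
gripper_width: 21.1
```

View pics/g2.png

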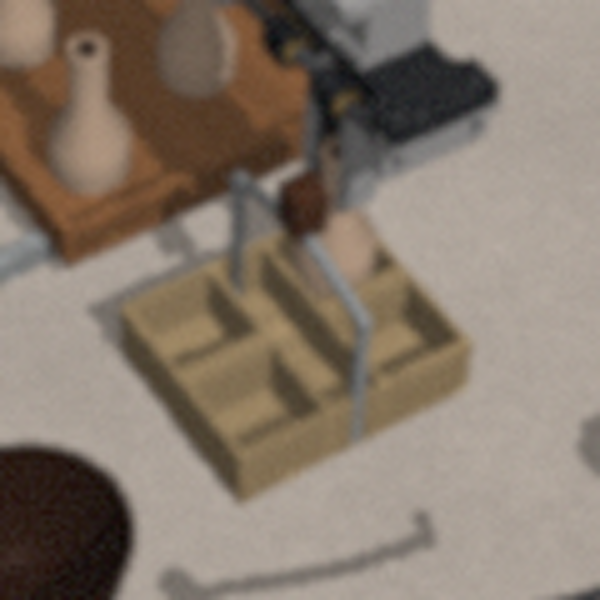

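```bash
python3 -m jog '0 0 0 0.008 0;0 0 0 0.015 0;0 0 0 0.0185 0;0 0 0 0.0185 0;0.05 0 0 0.0185 0;0.05 0 0 0.0185 0;0.05 0 0 0.0185 0;0.05 0 0 0.0185 0'
python3 -m jog '0.05 0 0 -0.02 0;0.05 0 0 -0.05 0;0.05 0 0 -0.085 0;0.05 0 0 -0.115 0;0.05 -0.005 0.04 -0.125 0;0.05 -0.01 0.08 -0.125 0;0.05 -0.015 0.12 -0.125 0;0.05 -0.0185 0.155 -0.125 0;0.05 -0.0185 0.179 -0.125 0;0.05 -0.0185 0.179 -0.125 0;0.05 -0.0185 0.179 -0.125 0'
python3 - <<'E'
from h import *
crop('top','i1.png',200,160,460,320,3)
crop('scene','i2.png',190,110,350,310,4)
E
```

```text
t: 6.82
position: [510.4, -10.0, 94.0]
eef_rot: [3.141, -0.001, -0.0]
wrist_force: [0.5, -0.3, 0.2]
gripper_width: 44.5
t: 7.73
position: [491.5, -190.0, 218.8]
eef_rot: [-3.141, -0.0, -0.003]
wrist_force: [-0.2, 0.3, 1.1]
gripper_width: 49.9
```

View pics/i1.png

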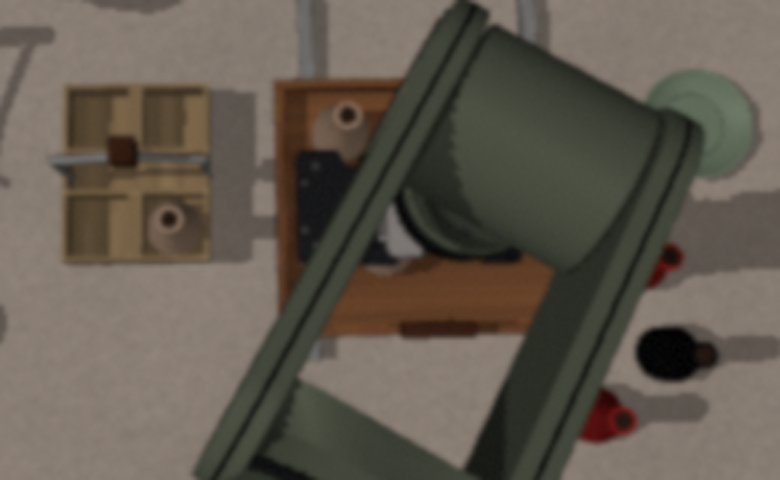

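View pics/i2.png

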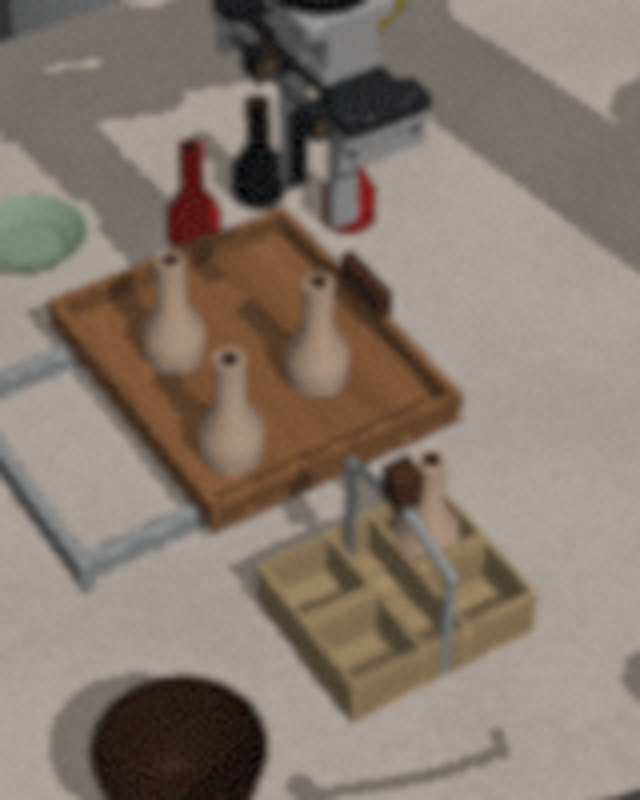

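```bash
python3 -m jog '0.05 0 0 0.04 0;0.05 0 0 0.075 0;0.05 0 0 0.097 0;0.05 0 0 0.1065 0;0.05 0 0 0.1065 0;0 0 0 0.1065 0;0 0 0 0.1065 0;0 0 0 0.1065 0;0 0 0 0.1065 0;0 0 0 0.1065 0;0 0 0 0.1065 0'
```

```text
t: 8.75
position: [492.6, -189.4, 113.6]
eef_rot: [3.14, -0.002, -0.0]
wrist_force: [-1.3, 1.1, 4.1]
gripper_width: 21.1
```

```bash
python3 -m jog '0 0 0 -0.02 0;0 0 0 -0.05 0;0 0 0 -0.08 0;0 0 0 -0.105 0;0 0 0 -0.12 0;0 0.002 -0.015 -0.125 0;0 0.005 -0.045 -0.125 0;0 0.008 -0.075 -0.125 0;0 0.011 -0.105 -0.125 0;0 0.014 -0.135 -0.125 0;0 0.016 -0.165 -0.125 0;0 0.018 -0.195 -0.125 0;0 0.019 -0.22 -0.125 0;0 0.019 -0.238 -0.125 0;0 0.019 -0.2445 -0.125 0;0 0.019 -0.2445 -0.125 0;0 0.019 -0.2445 -0.125 0'
python3 - <<'E'
from h import *
s=ctrl.read_state(); p=s['position']; print(p)
sil('scene',p[0],p[1],p[2]-87,'j1.png',230,190,350,310,5,carpts(557,22,-0.01))
E
```

```text
t: 10.17
position: [510.6, 55.1, 237.2]
eef_rot: [3.141, 0.0, 0.0]
wrist_force: [0.1, -0.2, -0.0]
gripper_width: 21.5
[510.63041737  55.07541688 237.18902236]
```

View pics/j1.png

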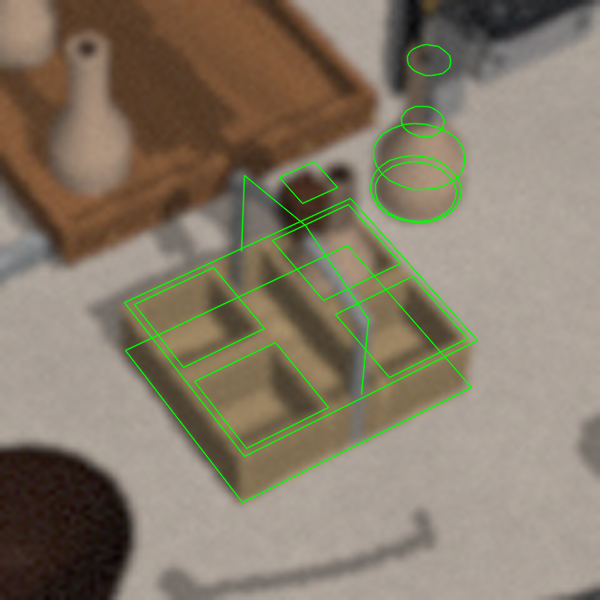

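```bash
python3 -m jog '0 0 0 0.025 0;0 0 0 0.05 0;0 0 0 0.075 0;0 0 0 0.09 0;0 0 0 0.1 0;0 0 0 0.107 0;0 0 0 0.114 0;0 0 0 0.12 0;0 0 0 0.125 0;0 0 0 0.125 0'
python3 - <<'E'
from h import *
crop('scene','k2.png',230,190,350,310,5)
E
```

```text
t: 11.05
position: [511.5, 55.3, 112.2]
eef_rot: [3.141, -0.002, -0.0]
wrist_force: [2.0, -0.8, -0.7]
gripper_width: 21.1
```

View pics/k2.png

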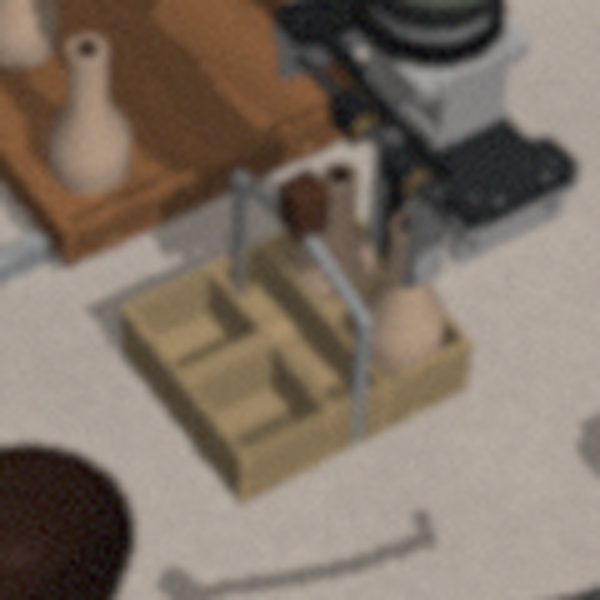

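```bash
python3 -m jog '0 0 0 0.008 0;0 0 0 0.015 0;0 0 0 0.0185 0;0 0 0 0.0185 0;0.05 0 0 0.0185 0;0.05 0 0 0.0185 0;0.05 0 0 0.0185 0;0.05 0 0 0.0185 0'
python3 -m jog '0.05 0 0 -0.02 0;0.05 0 0 -0.05 0;0.05 0 0 -0.085 0;0.05 0 0 -0.115 0;0.05 0.01 0.035 -0.125 0;0.05 0.025 0.07 -0.125 0;0.05 0.04 0.105 -0.125 0;0.05 0.055 0.14 -0.125 0;0.05 0.065 0.175 -0.125 0;0.05 0.0765 0.2085 -0.125 0;0.05 0.0765 0.2085 -0.125 0;0.05 0.0765 0.2085 -0.125 0'
python3 - <<'E'
from h import *
crop('top','l1.png',200,160,460,320,3)
crop('scene','l2.png',190,110,350,310,4)
E
```

```text
t: 11.77
position: [510.0, 55.6, 93.4]
eef_rot: [3.142, 0.001, -0.0]
wrist_force: [-0.7, -0.2, 0.1]
gripper_width: 44.7
t: 12.77
position: [586.9, -154.6, 218.1]
eef_rot: [-3.141, 0.001, -0.003]
wrist_force: [0.0, 1.2, 0.0]
gripper_width: 49.6
```

View pics/l1.png

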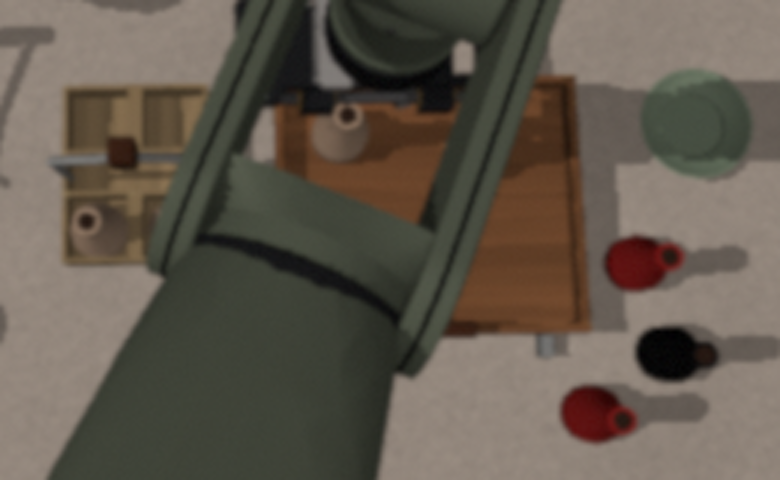

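View pics/l2.png

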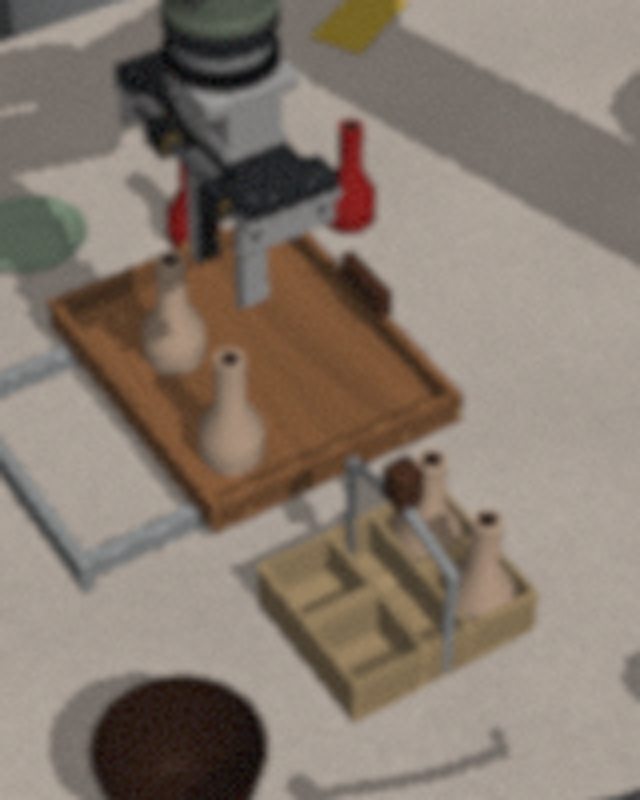

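```bash
python3 -m jog '0.05 0.0005 -0.001 0.04 0;0.05 0.0005 -0.001 0.075 0;0.05 0.0005 -0.001 0.096 0;0.05 0.0005 -0.001 0.1055 0;0.05 0.0005 -0.001 0.1055 0;0 0.0005 -0.001 0.1055 0;0 0.0005 -0.001 0.1055 0;0 0.0005 -0.001 0.1055 0;0 0.0005 -0.001 0.1055 0;0 0.0005 -0.001 0.1055 0;0 0.0005 -0.001 0.1055 0'
```

```text
t: 13.78
position: [588.7, -152.4, 114.8]
eef_rot: [3.141, -0.003, -0.0]
wrist_force: [-0.6, 0.8, 4.1]
gripper_width: 21.6
```

```bash
python3 -m jog '0 0 0 -0.02 0;0 0 0 -0.05 0;0 0 0 -0.08 0;0 0 0 -0.105 0;0 0 0 -0.12 0;0 0.005 -0.015 -0.125 0;0 0.01 -0.045 -0.125 0;0 0.0155 -0.075 -0.125 0;0 0.0155 -0.105 -0.125 0;0 0.0155 -0.13 -0.125 0;0 0.0155 -0.142 -0.125 0;0 0.0155 -0.142 -0.125 0;0 0.0155 -0.142 -0.125 0;0 0.0155 -0.142 -0.125 0'
python3 - <<'E'
from h import *
s=ctrl.read_state(); p=s['position']; print(p)
sil('scene',p[0],p[1],p[2]-87,'m1.png',230,170,350,290,5,carpts(557,22,-0.01))
E
```

```text
t: 14.95
position: [603.3, -11.3, 238.2]
eef_rot: [3.141, -0.0, -0.001]
wrist_force: [-0.3, 0.4, -0.6]
gripper_width: 21.4
[603.27099308 -11.32069635 238.22768549]
```

View pics/m1.png

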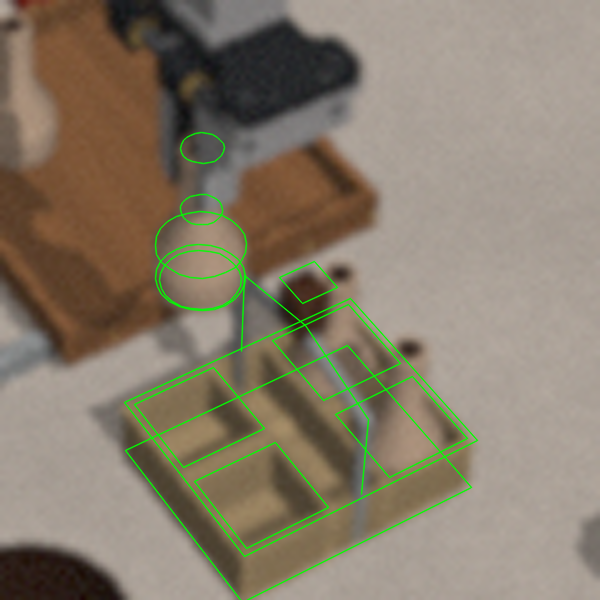

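```bash
python3 -m jog '0 0 0 0.025 0;0 0 0 0.05 0;0 0 0 0.075 0;0 0 0 0.09 0;0 0 0 0.1 0;0 0 0 0.107 0;0 0 0 0.114 0;0 0 0 0.12 0;0 0 0 0.125 0;0 0 0 0.125 0'
python3 - <<'E'
from h import *
crop('scene','n2.png',230,190,350,310,5)
E
```

```text
t: 15.83
position: [603.1, -10.1, 112.8]
eef_rot: [3.142, 0.0, -0.0]
wrist_force: [-0.3, 0.6, -2.2]
gripper_width: 21.4
```

View pics/n2.png

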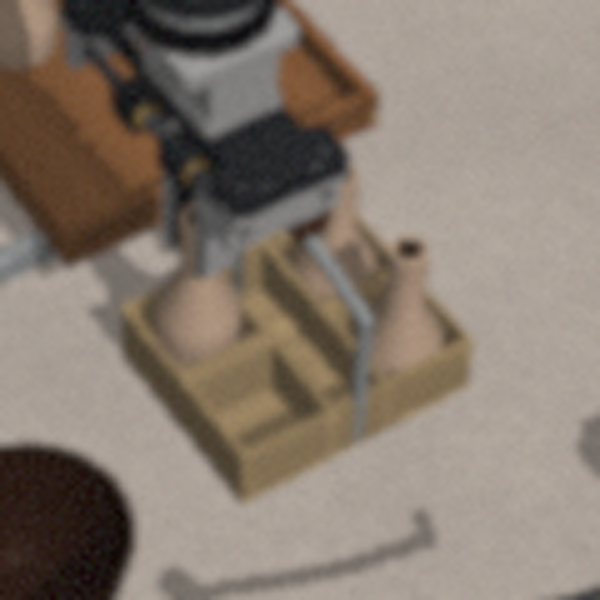

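```bash
python3 -m jog '0 0 0 0.008 0;0 0 0 0.015 0;0 0 0 0.0195 0;0 0 0 0.0195 0;0.05 0 0 0.0195 0;0.05 0 0 0.0195 0;0.05 0 0 0.0195 0;0.05 0 0 0.0195 0'
python3 -m jog '0.05 0 0 -0.02 0;0.05 0 0 -0.05 0;0.05 0 0 -0.085 0;0.05 0 0 -0.115 0;0.05 -0.005 0.035 -0.125 0;0.05 -0.01 0.07 -0.125 0;0.05 -0.015 0.105 -0.125 0;0.05 -0.02 0.14 -0.125 0;0.05 -0.025 0.175 -0.125 0;0.05 -0.03 0.21 -0.125 0;0.05 -0.032 0.24 -0.125 0;0.05 -0.032 0.256 -0.125 0;0.05 -0.032 0.256 -0.125 0;0.05 -0.032 0.256 -0.125 0'
python3 - <<'E'
from h import *
crop('top','q1.png',200,160,460,320,3)
crop('scene','q2.png',190,110,350,310,4)
E
```

```text
t: 16.55
position: [602.9, -9.9, 93.3]
eef_rot: [-3.141, 0.001, -0.0]
wrist_force: [0.3, -0.3, -0.3]
gripper_width: 44.8
t: 17.72
position: [571.0, -265.8, 218.3]
eef_rot: [-3.14, 0.0, -0.001]
wrist_force: [-0.6, 0.7, 0.2]
gripper_width: 50.0
```

View pics/q1.png

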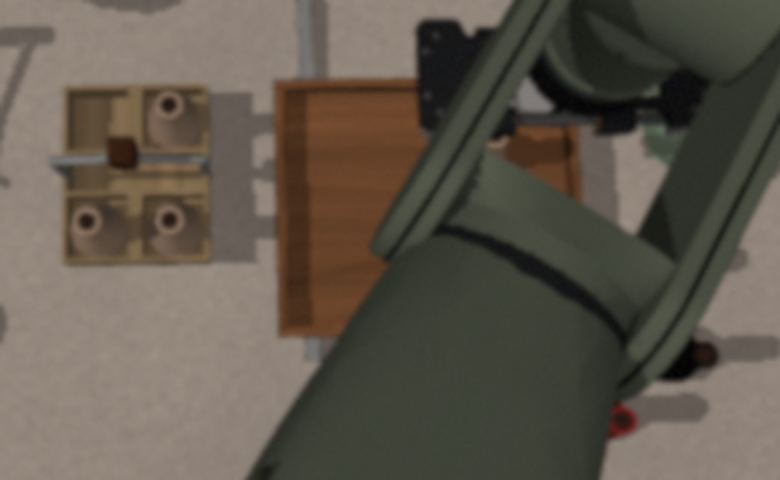

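View pics/q2.png

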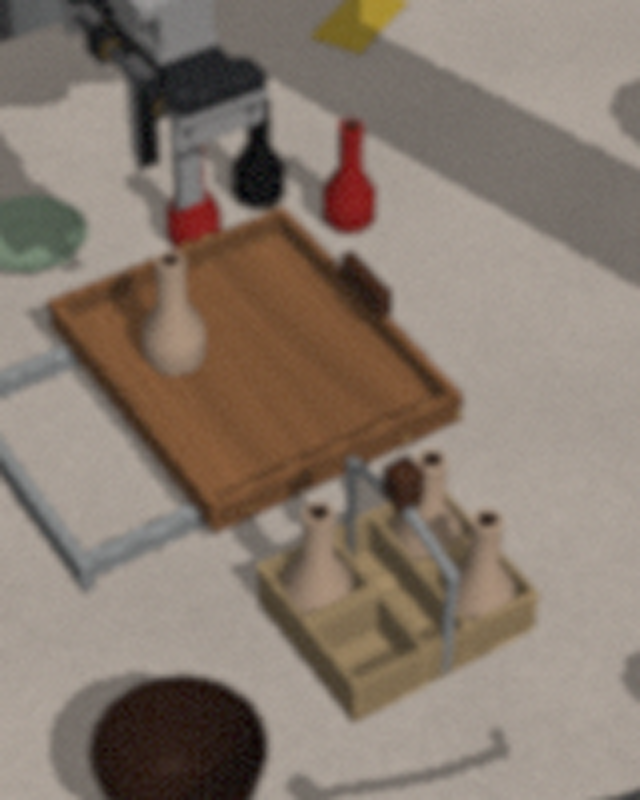

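```bash
python3 -m jog '0.05 0 0.001 0.04 0;0.05 0 0.001 0.075 0;0.05 0 0.001 0.096 0;0.05 0 0.001 0.1055 0;0.05 0 0.001 0.1055 0;0 0 0.001 0.1055 0;0 0 0.001 0.1055 0;0 0 0.001 0.1055 0;0 0 0.001 0.1055 0;0 0 0.001 0.1055 0;0 0 0.001 0.1055 0'
```

```text
t: 18.73
position: [572.1, -267.6, 114.9]
eef_rot: [3.14, -0.003, -0.0]
wrist_force: [0.3, -0.3, 3.4]
gripper_width: 21.6
```

```bash
python3 -m jog '0 0 0 -0.02 0;0 0 0 -0.05 0;0 0 0 -0.08 0;0 0 0 -0.105 0;0 0.002 -0.01 -0.12 0;0 0.005 -0.035 -0.125 0;0 0.01 -0.065 -0.125 0;0 0.015 -0.095 -0.125 0;0 0.02 -0.125 -0.125 0;0 0.025 -0.155 -0.125 0;0 0.03 -0.185 -0.125 0;0 0.0325 -0.215 -0.125 0;0 0.0325 -0.245 -0.125 0;0 0.0325 -0.275 -0.125 0;0 0.0325 -0.3 -0.125 0;0 0.0325 -0.315 -0.125 0;0 0.0325 -0.321 -0.125 0;0 0.0325 -0.321 -0.125 0;0 0.0325 -0.321 -0.125 0'
python3 - <<'E'
from h import *
s=ctrl.read_state(); p=s['position']; print(p)
sil('scene',p[0],p[1],p[2]-87,'r1.png',230,170,350,290,5,carpts(557,22,-0.01))
E
```

```text
t: 20.32
position: [603.8, 53.2, 238.2]
eef_rot: [3.141, 0.0, -0.001]
wrist_force: [0.4, -0.3, -0.6]
gripper_width: 21.5
[603.76735223  53.17700199 238.19371577]
```

View pics/r1.png

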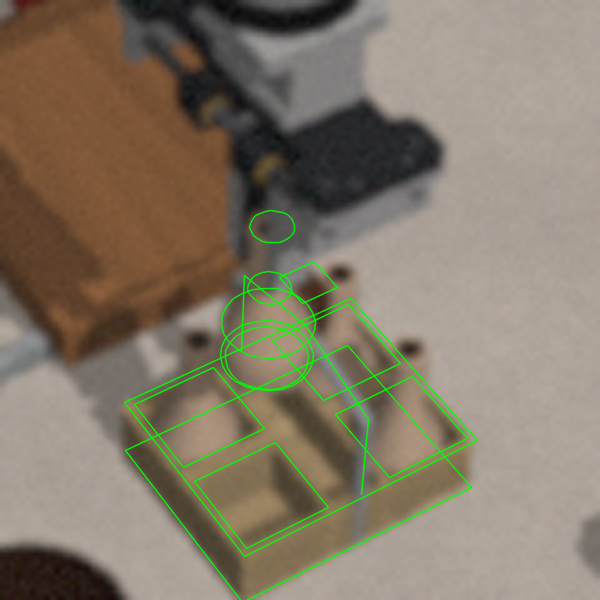

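```bash
python3 -m jog '0 0 -0.0005 0.025 0;0 0 -0.0005 0.05 0;0 0 -0.0005 0.075 0;0 0 -0.0005 0.09 0;0 0 -0.0005 0.1 0;0 0 -0.0005 0.107 0;0 0 -0.0005 0.114 0;0 0 -0.0005 0.12 0;0 0 -0.0005 0.125 0;0 0 -0.0005 0.125 0'
python3 - <<'E'
from h import *
crop('scene','s2.png',230,190,350,310,5)
E
```

```text
t: 21.2
position: [603.5, 54.4, 112.7]
eef_rot: [3.142, 0.001, -0.0]
wrist_force: [-0.4, 0.4, -1.2]
gripper_width: 21.6
```

View pics/s2.png

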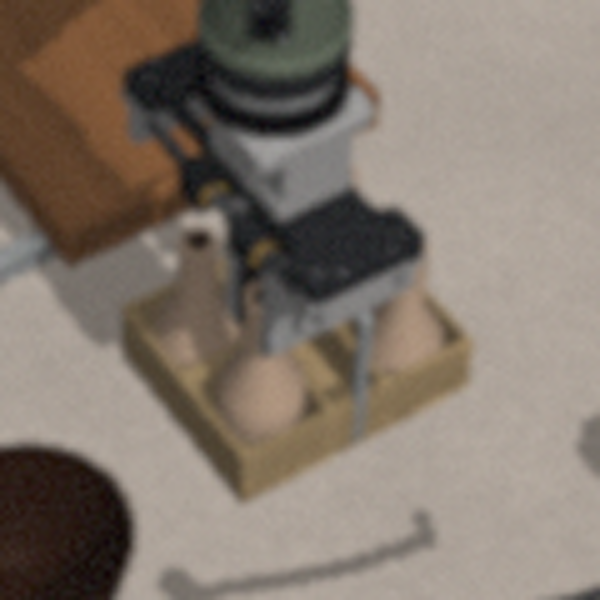

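```bash
python3 -m jog '0 0 0 0.008 0;0 0 0 0.015 0;0 0 0 0.0195 0;0 0 0 0.0195 0;0.05 0 0 0.0195 0;0.05 0 0 0.0195 0;0.05 0 0 0.0195 0;0.05 0 0 0.0195 0'
python3 -m jog '0.05 0 0 -0.02 0;0.05 0 0 -0.05 0;0.05 0 0 -0.085 0;0.05 0 0 -0.115 0;0.05 -0.01 0.035 -0.125 0;0.05 -0.02 0.07 -0.125 0;0.05 -0.03 0.105 -0.125 0;0.05 -0.04 0.14 -0.125 0;0.05 -0.05 0.175 -0.125 0;0.05 -0.06 0.2 -0.125 0;0.05 -0.07 0.22 -0.125 0;0.05 -0.07 0.22 -0.125 0;0.05 -0.07 0.22 -0.125 0'
python3 - <<'E'
from h import *
overlay('top',carpts(557,22,-0.01),'t1.png',205,175,285,260,7)
crop('top','t3.png',90,110,290,290,4)
crop('scene','t2.png',170,120,390,390,2.2)
E
```

```text
t: 21.92
position: [603.4, 54.6, 93.3]
eef_rot: [-3.142, 0.001, -0.0]
wrist_force: [-0.1, 0.3, -0.2]
gripper_width: 45.0
t: 23.0
position: [533.3, -166.1, 218.5]
eef_rot: [-3.141, 0.0, -0.003]
wrist_force: [-0.0, 0.3, 0.3]
gripper_width: 49.9
```

View pics/t1.png

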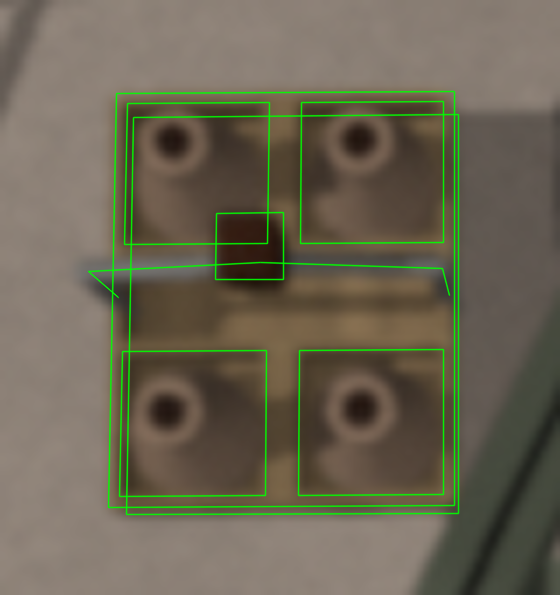

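View pics/t2.png

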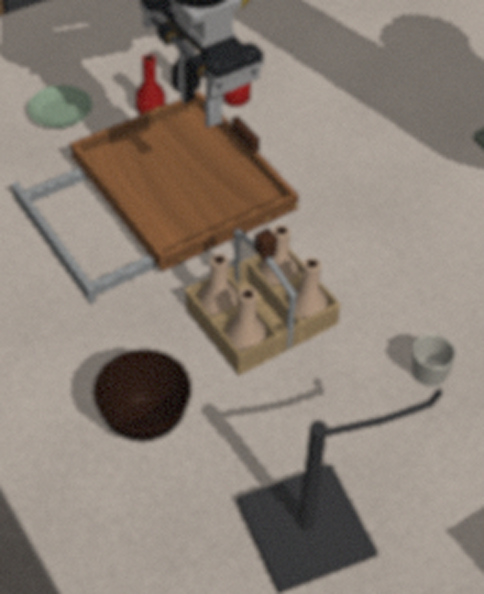

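View pics/t3.png

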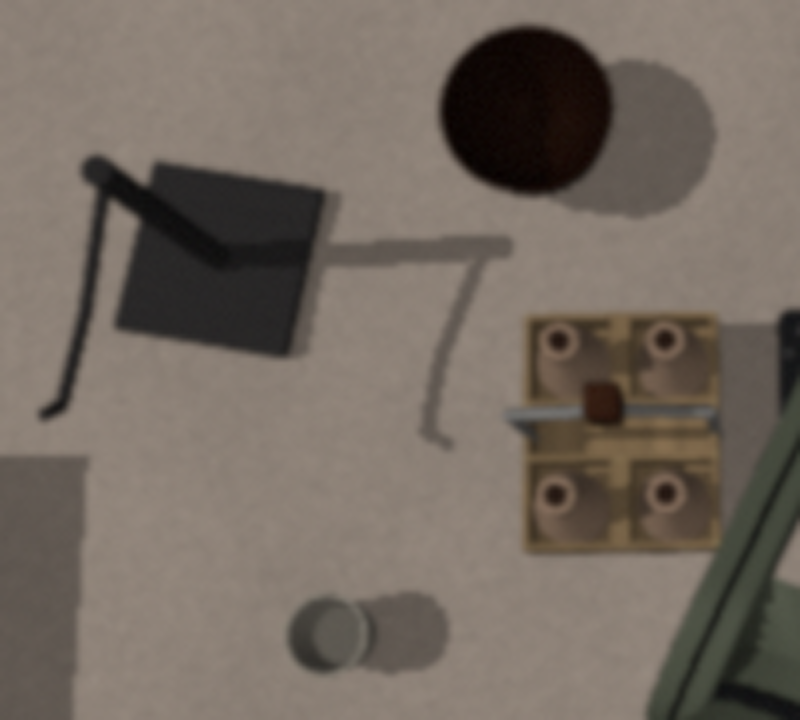

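```bash
python3 -m jog '0.05 0.01 -0.03 0 0;0.05 0.02 -0.07 0 0;0.05 0.0235 -0.11 0 0;0.05 0.0235 -0.15 0 0;0.05 0.0235 -0.178 0 0;0.05 0.0235 -0.1875 0 0;0.05 0.0235 -0.1875 0 0;0.05 0.0235 -0.1875 0.02 0;0.05 0.0235 -0.1875 0.045 0;0.05 0.0235 -0.1875 0.065 0;0.05 0.0235 -0.1875 0.0715 0;0.05 0.0235 -0.1875 0.0715 0'
python3 - <<'E'
from h import *
crop('scene','u2.png',230,190,350,310,5)
E
```

```text
t: 24.15
position: [555.5, 21.2, 144.9]
eef_rot: [-3.142, 0.005, -0.001]
wrist_force: [-1.3, 0.1, 0.1]
gripper_width: 49.9
```

View pics/u2.png

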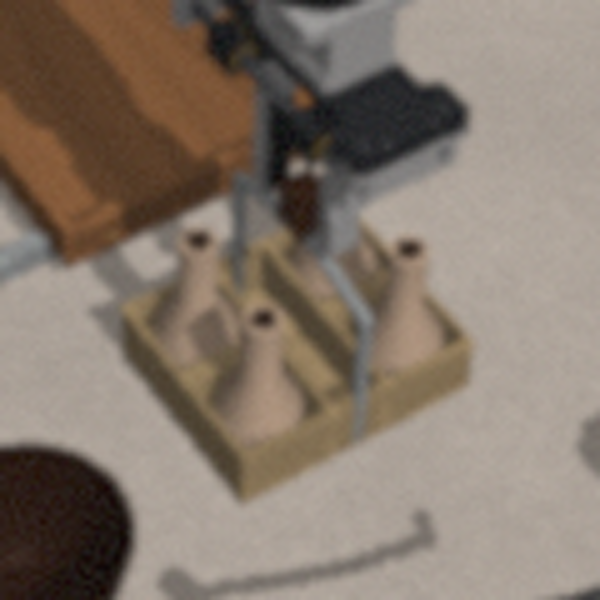

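```bash
python3 -m jog '0 0 0 0 0;0 0 0 0 0;0 0 0 0 0;0 0 0 0 0;0 0 0 0 0;0 0 0 0 0;0 0 0 0 0'
```

```text
t: 24.78
position: [557.9, 22.7, 148.2]
eef_rot: [-3.141, -0.002, -0.0]
wrist_force: [-0.2, 3.1, 3.8]
gripper_width: 21.9
```

```bash
python3 -m jog '0 0 0 -0.004 0;0 0 0 -0.012 0;0 0 0 -0.024 0;0 0 0 -0.036 0;0 0 0 -0.048 0;0 0 0 -0.06 0;0 0 0 -0.072 0;0 0 0 -0.083 0;0 0 0 -0.092 0;0 0 0 -0.098 0;0 0 0 -0.1 0;0 0 0 -0.1 0;0 0 0 -0.1 0'
python3 - <<'E'
from h import *
print(ctrl.read_state()['joints'])
crop('scene','v2.png',210,150,350,310,4)
E
```

```text
t: 25.87
position: [556.8, 22.1, 246.7]
eef_rot: [-3.141, 0.001, -0.0]
wrist_force: [-0.7, -1.1, -6.1]
gripper_width: 21.6
[-1.15635624e-01  1.52835280e-01  1.55753585e+00 -4.35087593e-05
  1.43242888e+00  1.45532042e+00]
```

View pics/v2.png

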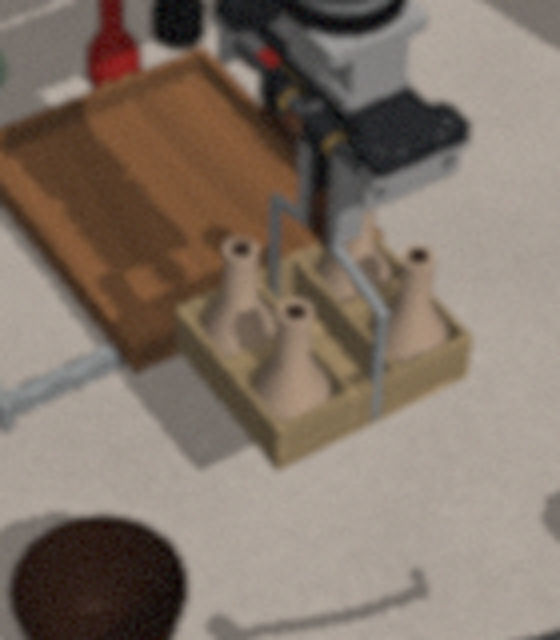

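```bash
python3 -m jog '0 -0.004 0 0 0.01;0 -0.012 0 0 0.03;0 -0.025 0 0 0.05;0 -0.04 -0.003 0 0.07;0 -0.055 -0.01 0 0.09;0 -0.07 -0.02 0 0.11;0 -0.085 -0.032 0 0.13;0 -0.1 -0.046 0 0.15;0 -0.113 -0.06 0 0.165;0 -0.124 -0.076 0 0.175;0 -0.132 -0.092 0 0.182;0 -0.137 -0.109 0 0.187;0 -0.139 -0.125 0 0.187;0 -0.139 -0.137 0 0.187;0 -0.139 -0.145 0 0.187;0 -0.139 -0.15 0 0.187;0 -0.139 -0.15 0 0.187'
```

```text
t: 27.33
position: [417.8, 172.6, 247.1]
eef_rot: [-3.142, 0.0, -0.186]
wrist_force: [1.7, -0.5, -5.8]
gripper_width: 21.5
```

```bash
python3 -m jog '0 -0.001 -0.004 0 0;0 -0.002 -0.012 0 0;0 -0.005 -0.025 0 0;0 -0.008 -0.041 0 0;0 -0.011 -0.057 0 0;0 -0.014 -0.073 0 0;0 -0.017 -0.089 0 0;0 -0.02 -0.105 0 0;0 -0.023 -0.121 0 0;0 -0.026 -0.136 0 0;0 -0.029 -0.15 0 0;0 -0.031 -0.161 0 0;0 -0.032 -0.169 0 0;0 -0.032 -0.1725 0 0;0 -0.032 -0.1725 0 0;0 -0.032 -0.1725 0 0;0 -0.032 -0.1725 0 0'
python3 - <<'E'
from h import *
crop('top','w1.png',40,110,290,290,3)
crop('scene','w2.png',250,220,470,400,3.5)
E
```

```text
t: 28.75
position: [418.9, 346.8, 247.2]
eef_rot: [3.141, 0.0, -0.188]
wrist_force: [0.6, 0.4, -6.6]
gripper_width: 21.8
```

View pics/w1.png

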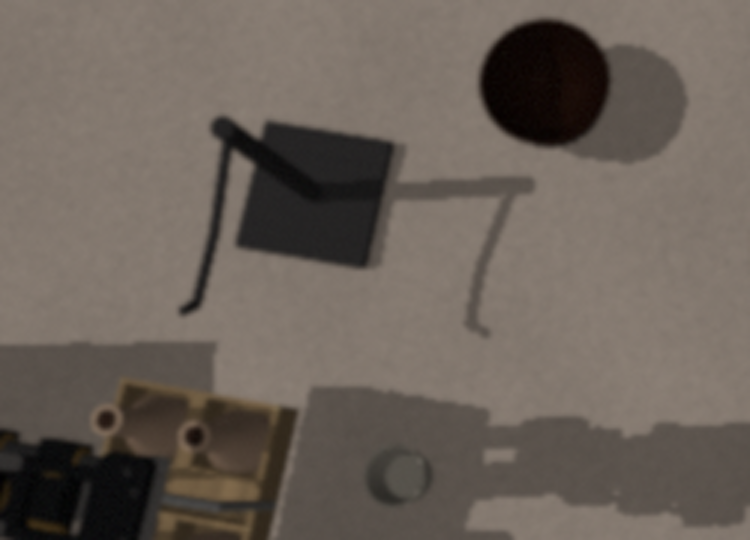

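View pics/w2.png

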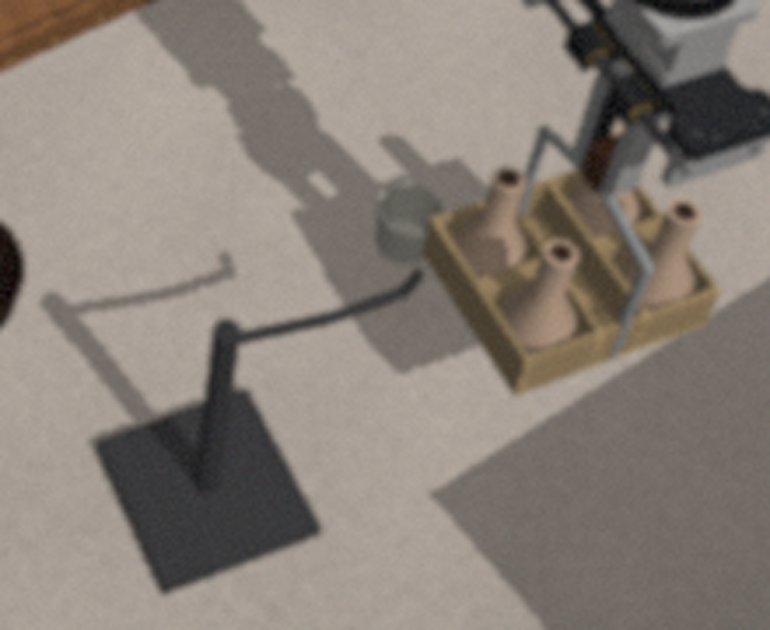

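```bash
python3 - <<'E'
from h import *
f=lambda u:((u[0]+.5)/3-.5+40,(u[1]+.5)/3-.5+110)
a=bp('top',f((106,419)),204.5);b=bp('top',f((194,436)),204.5);print(a,b,(a+b)/2)
for u,z in(((182,311),192),((197,301),176),((212,240),175),((219,200),178),((223,128),202)):print(bp('top',f(u),z))
E
```

```text
[469.08474143 368.72721105 204.5       ] [456.15019442 305.20167052 204.5       ] [462.61746792 336.96444078 204.5       ]
[547.90593716 325.36446831 192.        ]
[557.89222859 322.25263864 176.        ]
[604.54960755 314.17968574 175.        ]
[634.73134408 309.30175116 178.        ]
[683.40236117 298.62011334 202.        ]
```

```bash
python3 -m jog '0 0.003 0 0 0;0 0.009 0 0 0;0 0.018 -0.001 0 0;0 0.029 -0.001 0 0;0 0.04 -0.0015 0 0;0 0.052 -0.0015 0 0;0 0.062 -0.0015 0 0;0 0.07 -0.0015 0 0;0 0.074 -0.0015 0 0;0 0.075 -0.0015 0 0;0 0.075 -0.0015 0 0;0 0.075 -0.0015 0 0'
python3 - <<'E'
from h import *
crop('top','x1.png',40,110,290,290,3)
crop('scene','x2.png',250,220,470,400,3.5)
E
```

```text
t: 29.85
position: [492.4, 335.1, 247.1]
eef_rot: [3.141, 0.001, -0.187]
wrist_force: [0.4, -1.2, -6.4]
gripper_width: 21.8
```

View pics/x1.png

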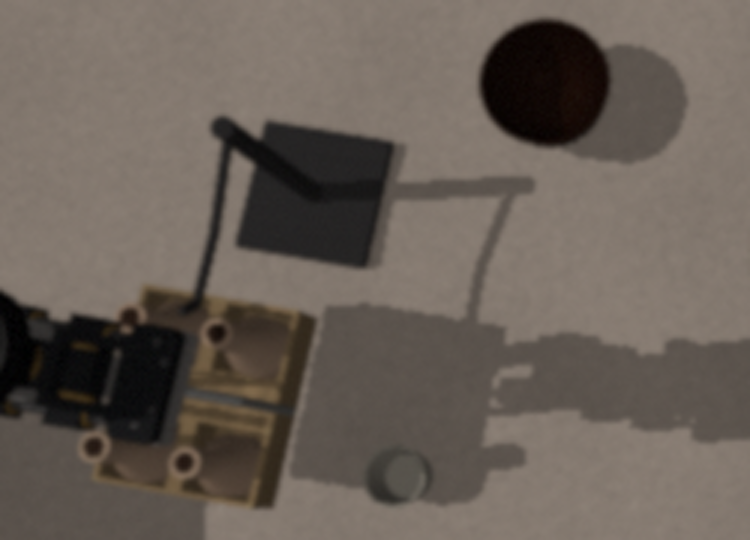

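View pics/x2.png

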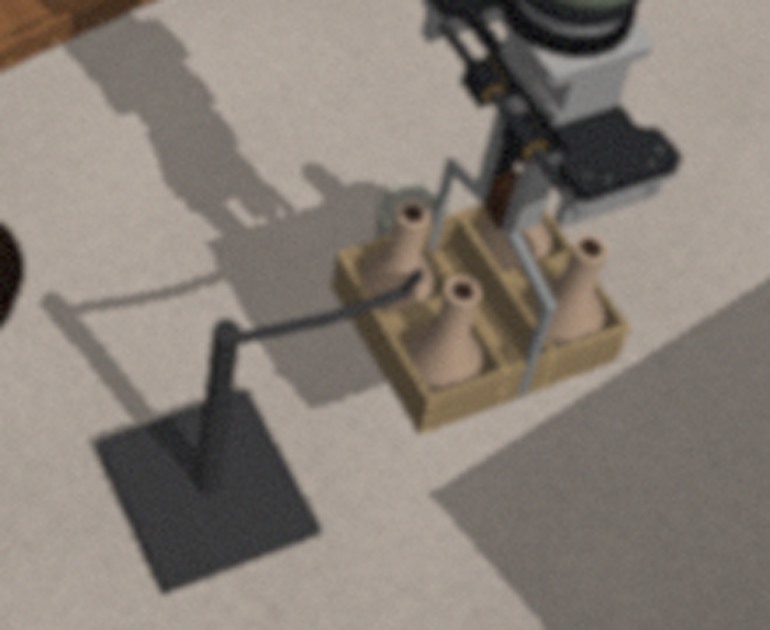

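```bash
python3 -m jog '0 0.003 0 0 0;0 0.009 0 0 0;0 0.018 0 0 0;0 0.029 0 0 0;0 0.04 0 0 0;0 0.052 0 0 0;0 0.064 0 0 0;0 0.075 0 0 0;0 0.083 0 0 0;0 0.087 0 0 0;0 0.089 0 0 0;0 0.089 0 0 0;0 0.089 0 0 0;0 0.089 0 0 0'
python3 - <<'E'
from h import *
crop('top','y1.png',40,110,290,290,3)
crop('scene','y2.png',250,220,470,400,3.5)
E
```

```text
t: 31.12
position: [579.7, 318.7, 247.3]
eef_rot: [3.142, 0.001, -0.187]
wrist_force: [0.4, 1.0, -6.2]
gripper_width: 21.7
```

View pics/y1.png

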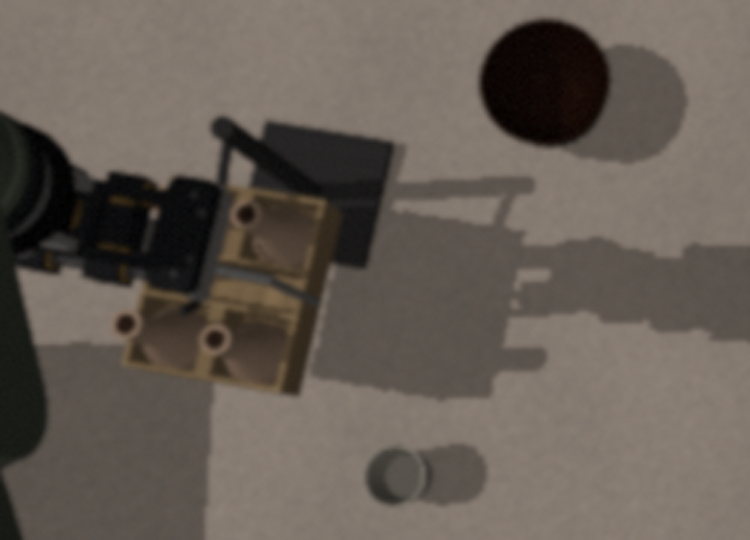

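View pics/y2.png

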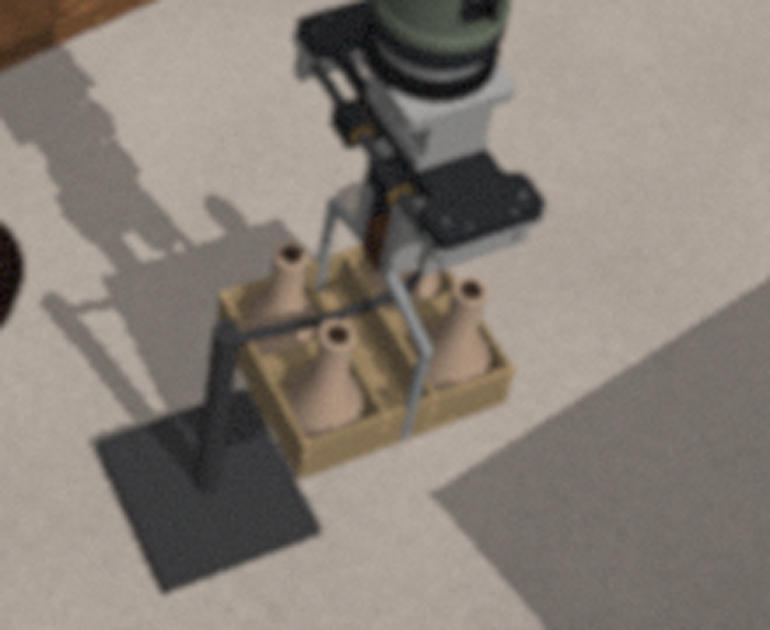

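```bash
python3 -m jog '0 0 0 0.004 0;0 0 0 0.011 0;0 0 0 0.019 0;0 0 0 0.026 0;0 0 0 0.031 0;0 0 0 0.034 0;0 0 0 0.036 0;0 0 0 0.036 0;0 0 0 0.036 0;0 0 0 0.036 0'
python3 - <<'E'
from h import *
print(ctrl.read_state()['wrist_force'])
crop('scene','z2.png',290,250,420,360,6)
E
```

```text
t: 32.05
position: [580.7, 318.6, 211.8]
eef_rot: [-3.141, -0.001, -0.187]
wrist_force: [0.5, -0.1, -7.5]
gripper_width: 21.7
[ 0.47387215 -0.13872491 -7.52523082]
```

View pics/z2.png

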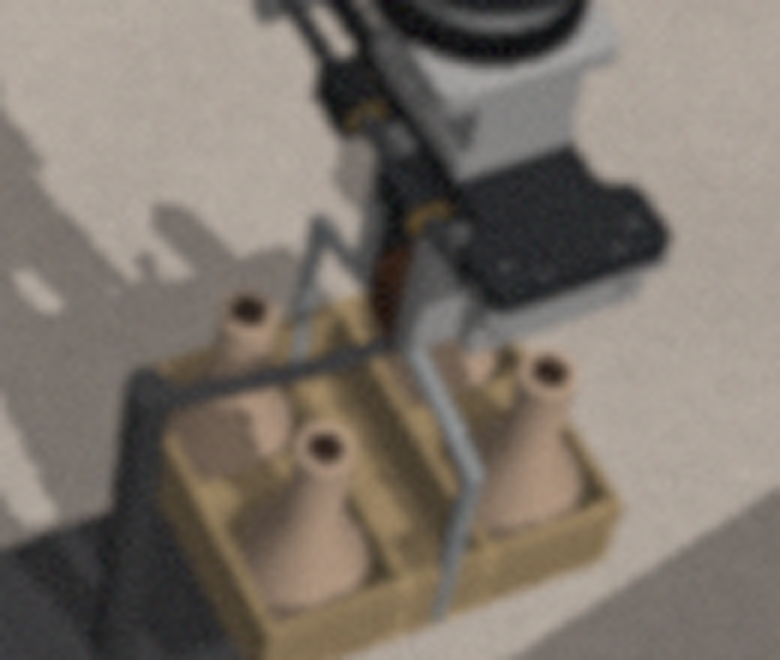

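```bash
python3 -m jog '0 0 0 0.001 0;0 0 0 0.002 0;0 0 0 0.003 0;0 0 0 0.004 0;0 0 0 0.004 0;0 0 0 0.004 0'
```

```text
t: 32.6
position: [580.5, 318.5, 208.2]
eef_rot: [-3.141, -0.001, -0.187]
wrist_force: [-1.2, -1.3, -1.8]
gripper_width: 21.7
```

```bash
python3 -m jog '0 0 0 0.0005 0;0 0 0 0.001 0;0 0 0 0.001 0;0 0 0 0.001 0'
```

```text
t: 32.93
position: [580.6, 318.5, 207.9]
eef_rot: [-3.141, -0.001, -0.187]
wrist_force: [-3.9, -1.5, 7.1]
gripper_width: 22.2
```

```bash
python3 -m jog '0 0 0 -0.0005 0;0 0 0 -0.0005 0;0 0 0 -0.0005 0;0.023 0 0 -0.0005 0;0.025 0 0 -0.0005 0;0.028 0 0 -0.0005 0;0.032 0 0 -0.0005 0;0.038 0 0 -0.0005 0;0.045 0 0 -0.0005 0;0.045 0 0 -0.0005 0;0.045 0 0 -0.0005 0'
python3 - <<'E'
from h import *
crop('scene','aa2.png',290,250,420,360,6)
E
```

```text
t: 33.85
position: [580.3, 318.5, 206.7]
eef_rot: [-3.142, -0.0, -0.187]
wrist_force: [-0.3, -0.2, 0.2]
gripper_width: 44.4
```

View pics/aa2.png

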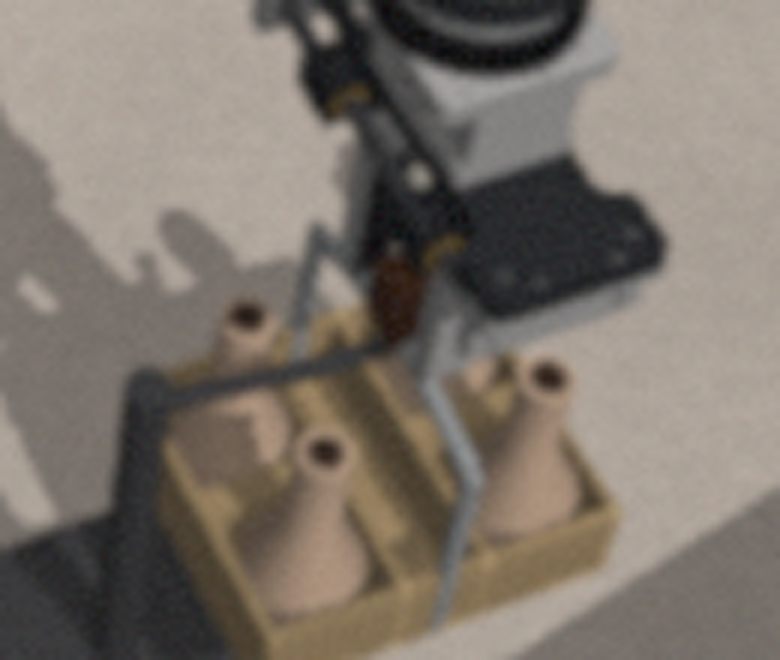

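```bash
python3 -m jog '0.045 0 0 -0.003 0;0.045 0 0 -0.01 0;0.045 0 0 -0.02 0;0.045 0 0 -0.035 0;0.045 0 0 -0.055 0;0.045 0 0 -0.08 0;0.045 0 0 -0.1 0;0.045 0 0 -0.1 0;0.045 -0.03 0 -0.1 -0.02;0.045 -0.06 0.02 -0.1 -0.06;0.045 -0.08 0.05 -0.1 -0.12;0.045 -0.1 0.085 -0.1 -0.187;0.045 -0.1 0.12 -0.1 -0.187;0.045 -0.1 0.12 -0.1 -0.187'
python3 - <<'E'
from h import *
crop('scene','ab2.png',250,220,450,390,4)
crop('top','ab1.png',40,110,440,330,2)
E
```

```text
t: 35.07
position: [457.5, 215.2, 306.3]
eef_rot: [3.139, 0.001, -0.003]
wrist_force: [-0.3, 0.1, -0.3]
gripper_width: 44.8
```

View pics/ab2.png

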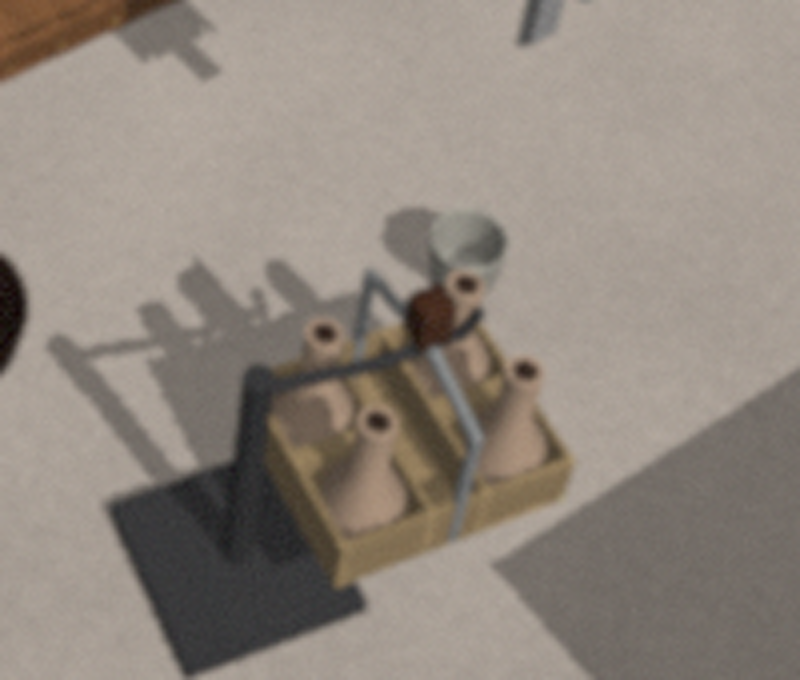

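View pics/ab1.png

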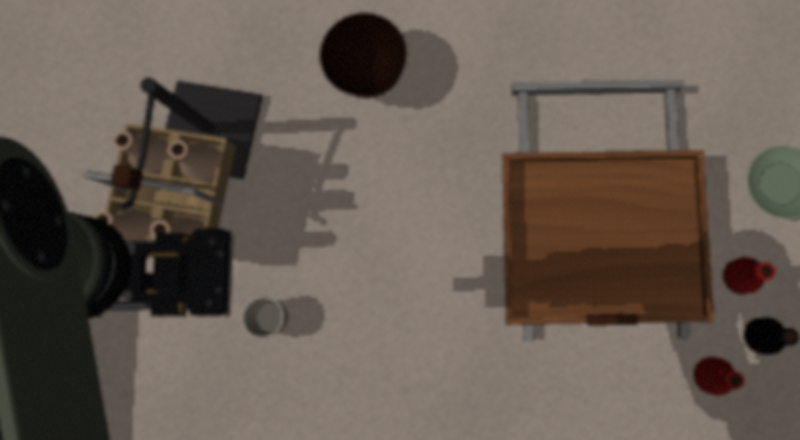

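```bash
python3 -m jog '0.02 -0.01 0.03 0 0;0 -0.02 0.065 0 0;0 -0.03 0.1 0 0;0 -0.04 0.135 0 0;0 -0.05 0.17 0 0;0 -0.06 0.205 0 0;0 -0.07 0.24 0.01 0;0 -0.0775 0.275 0.03 0;0 -0.0775 0.31 0.05 0;0 -0.0775 0.345 0.07 0;0 -0.0775 0.38 0.09 0;0 -0.0775 0.41 0.11 0;0 -0.0775 0.432 0.126 0;0 -0.0775 0.441 0.126 0;0 -0.0775 0.441 0.126 0;0 -0.0775 0.441 0.126 0'
python3 - <<'E'
from h import *
crop('top','ac1.png',280,130,450,330,3)
crop('scene','ac2.png',150,100,350,280,4)
E
```

```text
t: 36.5
position: [383.2, -221.7, 181.3]
eef_rot: [-3.141, -0.001, -0.0]
wrist_force: [0.4, 0.4, -0.1]
gripper_width: 0.4
```

View pics/ac2.png

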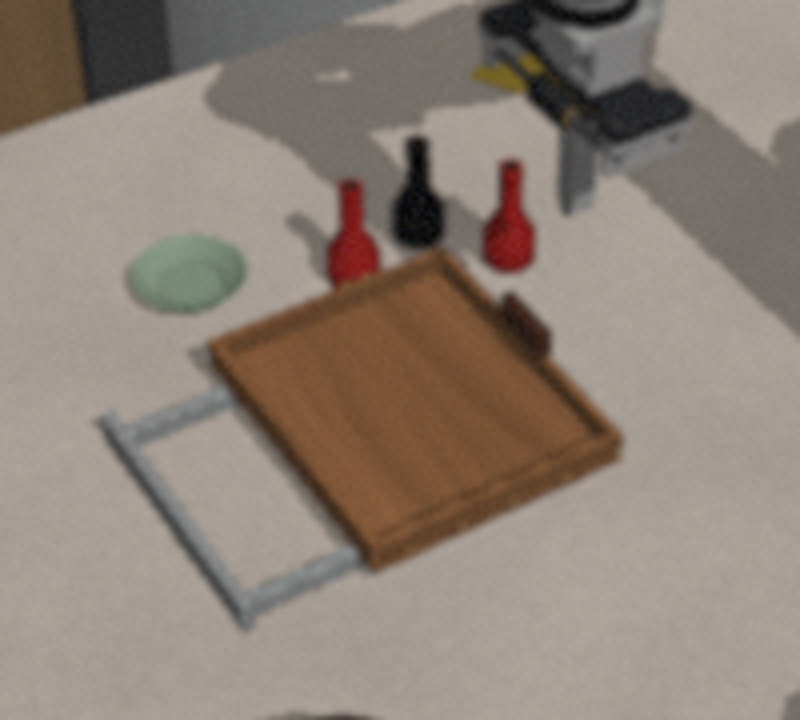

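```bash
python3 -m jog '0 -0.003 0 0.03 0;0 -0.003 0 0.06 0;0 -0.003 0 0.09 0;0 -0.003 0 0.107 0;0 -0.003 0 0.107 0;0 0.007 0 0.107 0;0 0.017 0 0.107 0;0 0.027 0 0.107 0;0 0.037 0 0.107 0;0 0.047 0 0.107 0;0 0.057 0 0.107 0;0 0.067 0 0.107 0;0 0.077 0 0.107 0;0 0.085 0 0.107 0;0 0.093 0 0.107 0;0 0.1 0 0.107 0;0 0.1 0 0.107 0'
python3 - <<'E'
from h import *
crop('top','ad1.png',280,130,450,330,3)
crop('scene','ad2.png',150,100,350,280,4)
E
```

```text
t: 38.02
position: [484.1, -222.0, 73.9]
eef_rot: [3.141, -0.002, -0.0]
wrist_force: [-0.5, 0.3, -0.1]
gripper_width: 0.6
```

View pics/ad2.png

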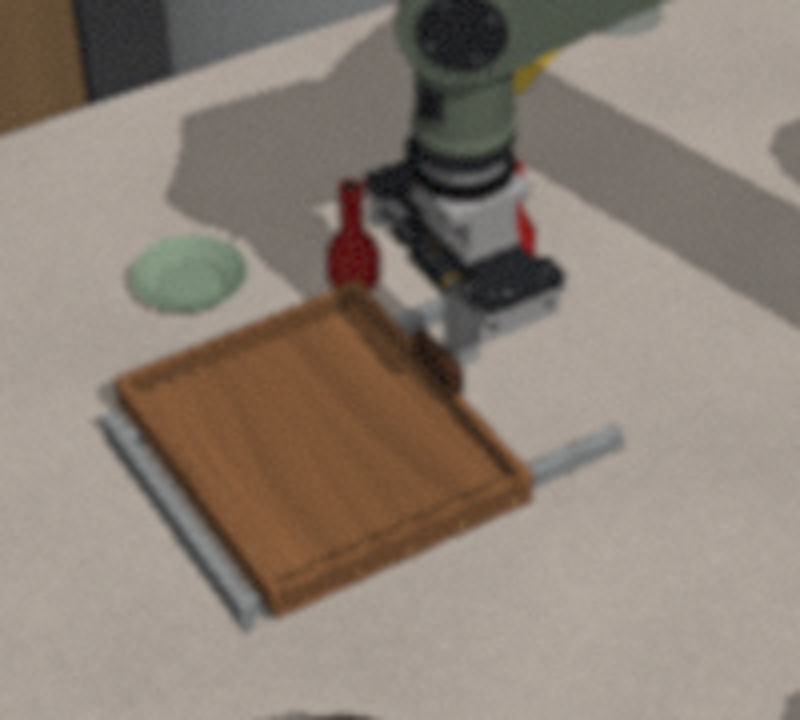

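```bash
python3 -m jog '0 0.005 0 0 0;0 0.009 0 0 0;0 0.012 0 0 0;0 0.015 0 0 0;0 0.018 0 0 0;0 0.018 0 0 0;0 0.018 0 0 0'
```

```text
t: 38.7
position: [493.4, -221.4, 73.4]
eef_rot: [-3.139, 0.016, 0.001]
wrist_force: [-19.5, -1.1, 14.6]
gripper_width: 0.7
```

```bash
python3 -m jog '0 0 0 0 0;0 -0.006 0 0 0;0 -0.02 0 0 0;0 -0.035 0 0 0;0 -0.035 0 0 0'
python3 - <<'E'
from h import *
crop('top','ae1.png',280,130,450,330,3)
crop('scene','ae2.png',150,100,350,280,4)
E
```

```text
t: 39.12
position: [463.6, -221.4, 73.5]
eef_rot: [-3.141, 0.001, -0.001]
wrist_force: [0.5, -0.0, -0.6]
gripper_width: 0.6
```

View pics/ae2.png

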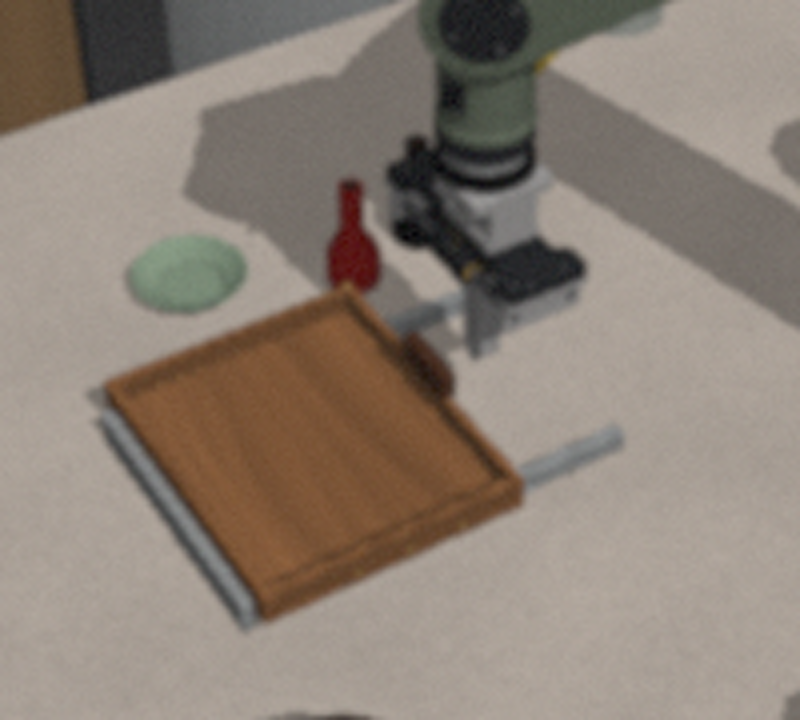

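View pics/ae1.png

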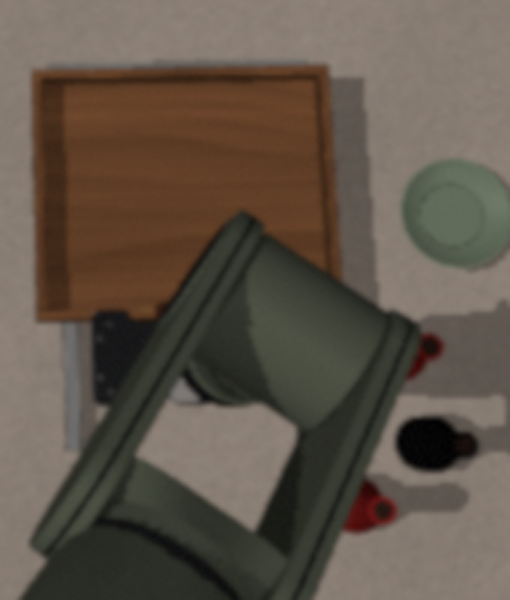

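```bash
python3 - <<'E'
from h import *
f=lambda u:((u[0]+.5)/3-.5+280,(u[1]+.5)/3-.5+130)
g=lambda u:((u[0]+.5)/3.2-.5+200,(u[1]+.5)/3.2-.5+110)
s=lambda u:((u[0]+.5)/4-.5+150,(u[1]+.5)/4-.5+100)
print('back edge now',bp('top',f((180,71)),48), 'before',bp('top',g((450,245)),48))
for z in(12,20,30,40):
  print('bar z',z,'top far/near edge',bp('top',g((450,131)),z)[0],bp('top',g((450,147)),z)[0])
  print('  scene bar ends',bp('scene',s((105,412)),z),bp('scene',s((245,620)),z))
print('tray back corner scene',bp('scene',s((108,385)),48),bp('scene',s((262,600)),48))
E
```

```text
back edge now [ 720.76814571 -227.38480387   48.        ] before [ 632.36770947 -225.35340436   48.        ]
bar z 12 top far/near edge 739.8812778907806 725.7393634506116
  scene bar ends [ 728.46242222 -360.79933034   12.        ] [ 734.9256442  -114.92452014   12.        ]
bar z 20 top far/near edge 737.2896333115374 723.2598345105706
  scene bar ends [ 731.14482014 -352.87503739   20.        ] [ 737.56278411 -108.72193912   20.        ]
bar z 30 top far/near edge 734.0500775874834 720.1604233355195
  scene bar ends [ 734.49781754 -342.96967122   30.        ] [ 740.85920898 -100.96871284   30.        ]
bar z 40 top far/near edge 730.8105218634296 717.0610121604682
  scene bar ends [ 737.85081494 -333.06430504   40.        ] [744.15563386 -93.21548655  40.        ]
tray back corner scene [ 725.83006231 -350.94899436   48.        ] [728.22243386 -96.81068729  48.        ]
```

```bash
python3 -m jog '0 -0.03 0 -0.01 0;0 -0.06 0 -0.04 0;0 -0.06 0 -0.08 0;0 -0.06 0 -0.12 0;0 -0.06 0 -0.15 0;0 -0.06 0 -0.15 0;0 -0.06 0 -0.15 0'
python3 - <<'E'
from h import *
crop('top','af1.png',60,110,460,330,2)
crop('scene','af2.png',150,100,450,400,2)
overlay('scene',carpts(580.3,318,-0.187,60),'af3.png',280,250,420,370,5)
E
```

```text
t: 39.8
position: [407.5, -223.2, 226.7]
eef_rot: [3.137, -0.006, 0.0]
wrist_force: [1.2, -0.4, -0.1]
gripper_width: 0.1
```

View pics/af1.png

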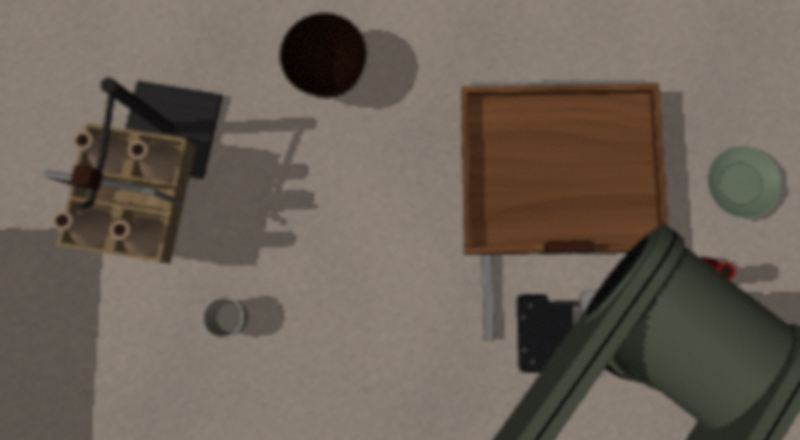

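View pics/af2.png

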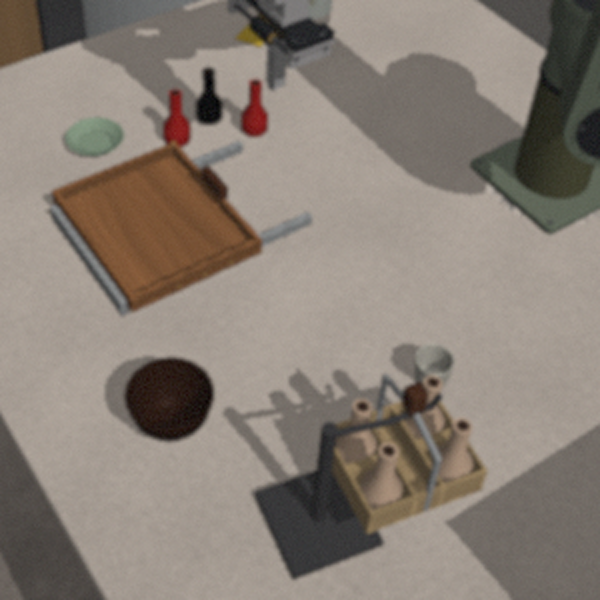

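View pics/af3.png

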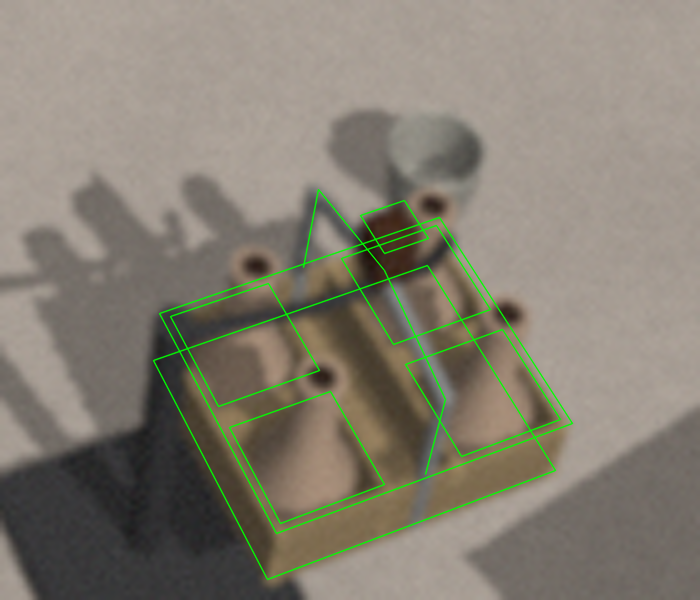

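```bash
python3 -m jog '0 0 0 0 0;0 0 0 0 0;0 0 0 0 0;0 0 0 0 0;0 0 0 0 0;0 0 0 0 0;0 0 0 0 0;0 0 0 0 0;0 0 0 0 0;0 0 0 0 0;0 0 0 0 0;0 0 0 0 0'
python3 - <<'E'
from h import *
a=[]
for i in range(8): a.append(ctrl.camera('scene')[250:370,280:420].astype(float).mean(2))
a=np.array(a)
for i in range(1,8): print(np.abs(cv2.GaussianBlur(a[i]-a[0],(5,5),0)).max())
print(cv2.phaseCorrelate(a[0],a[7]))
E
```

```text
t: 40.95
position: [405.1, -221.8, 223.8]
eef_rot: [3.142, -0.0, -0.0]
wrist_force: [1.0, 0.5, -0.0]
gripper_width: 0.7
10.328124999999998
7.951822916666667
13.002604166666666
7.77734375
7.539062500000004
10.65494791666667
14.533854166666668
((-0.032880043606468234, 0.0021988803045829286), 1.0270345598591613)
```

```bash
for i in 1 2; do python3 -m jog '0 0 0 0 0;0 0 0 0 0;0 0 0 0 0;0 0 0 0 0;0 0 0 0 0;0 0 0 0 0;0 0 0 0 0;0 0 0 0 0;0 0 0 0 0;0 0 0 0 0;0 0 0 0 0;0 0 0 0 0;0 0 0 0 0;0 0 0 0 0;0 0 0 0 0;0 0 0 0 0;0 0 0 0 0;0 0 0 0 0' >/dev/null; done
python3 - <<'E'
from h import *
a=[]
for i in range(8):
  a.append(ctrl.camera('scene').astype(np.float32).mean(2))
A=[x[300:350,320:400] for x in a]; B=[x[180:230,340:420] for x in a]
for i in range(1,8): print(np.abs(cv2.GaussianBlur(A[i]-A[0],(5,5),0)).max(),np.abs(cv2.GaussianBlur(B[i]-B[0],(5,5),0)).max(),cv2.phaseCorrelate(A[0],A[i])[0])
crop('scene','ag.png',280,250,420,370,5)
E
```

```text
5.6171875 3.0937498 (0.0043801913300072215, 0.017875529322221695)
7.3984385 1.8281262 (0.019574159133590285, -0.027764577904584087)
7.6861987 2.0989583 (0.016435487074808464, -0.009591547292156832)
6.425783 2.0312495 (0.033420621757024094, 0.04884535491688169)
6.90104 1.9166662 (0.05022055730686503, -0.02530371206399451)
4.166666 2.2031248 (0.05379666356873258, 0.05171037821995128)
6.477864 1.6874996 (-0.022751189117222737, 0.022202235582980734)
```

View pics/ag.png

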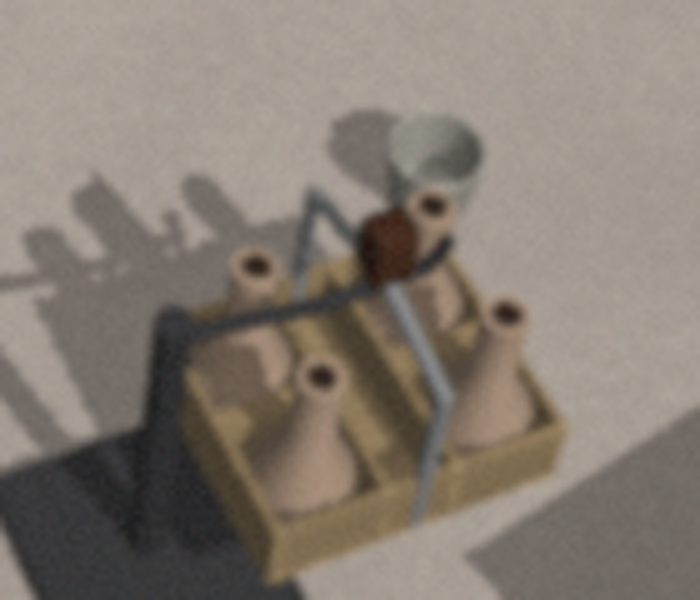

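```bash
python3 -c "
from station import ctrl
print(ctrl.sign_off())"
```

```text
the job is handed in; nothing more can be done
None
```

The job is done and handed in at about 45 s of robot time. All four bisque vases stand upright in their own carrier pockets. The carrier hangs by the peak of its handle on the hook, and the empty tray is pushed home.

What the last checks showed:
- **Carrier:** over eight pictures it shifted by less than 0.06 px, about 0.2 mm, so it is at rest. Its pose matched the predicted hanging pose to within a few millimetres.
- **Tray:** pushing met a hard stop at about 20 N. From the top camera its back edge is at x ≈ 721 mm and the stop bar starts at about 720 mm. I did not read the tray joint value itself.
- **Other items:** the bowl, cup, dish and the red and black look-alikes are where they were. I saw no vase get knocked aside. The gripper was well clear of everything.

The scene and top cameras disagreed by 2–6 mm on some points. The vase I was holding showed the same shift as the carrier in the scene view, so I used the top-camera positions. None of the checks failed.

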